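# Load two feed-roller cassettes and lock them with their clip rods

## Robot

A 6-joint arm with a two-finger parallel gripper is mounted at the origin on the work surface. World frame = base frame: x ahead of the robot, y to its left, z up, the work surface at z = 0. Lengths are in m, angles in rad, forces in N, time in s.
With the tool pointing down it reaches from about 0.375 to 0.9 m from the base axis. Payload 3.1 kg.
Tool frame: the origin (TCP) lies at the very end of the fingers, on their centre line; the grasp point (between the pads) lies 19 mm behind it (robot.hold_point_z is the z of the grasp point in the tool frame, in m); z points along the fingers, y is the direction in which the jaws open and shut (so a half turn about z gives the same grasp; the last joint's range is limited). The gripper opens to 87 mm and grips with 3 to 60 N. Pads are 19 mm wide; open, the fingers measure 117 mm over their backs; the gripper's body (75 mm by 190 mm) begins 51 mm behind the grasp point.
Start: joints at [1.097, 0.527, 1.433, -0, 1.181, -0.178], TCP at [0.182, 0.598, 0.223] pointing down, gripper open.
Joint ranges: [-3.08, 3.08], [-0.75, 2.2], [0.22, 2.44], [-1.43, 4.57], [0, 2.65], [-2.85, 2.85]. Speed limits (rad/s): [2.79, 2.79, 3.14, 3.14, 3.14, 3.14].

## Interface

Orientations are given as a unit quaternion [x, y, z, w].
In Python, from rig import robot, viewer, spotter gives the robot as it stands.
- The arm moves only by the shell command python3 -m crank 'ROWS' [FORCE]. ROWS is text: rows parted by semicolons, each of 7 numbers parted by spaces: the turn, a rotation vector about the tool's x, y, z in units of 5 degrees (1.0 is 5 degrees), then the shift along the tool's x, y, z in units of 40 mm (1.0 is 40 mm), then the gripper's target within -1 to 1 (shut at 1, half-way at 0, fully open at -1). A call has 1 to 5 rows; each row shifts and turns the pose as measured when the row begins, along the tool's axes as they then stand; what a row does not reach is not made up. A row lasts 1/8 s, in which the tool goes at most 62.5 mm and 10.7 degrees, less where a joint would pass 70% of its speed; a pose out of reach is approached as far as the arm can. A call is refused whole if a number of a shift passes 1 or a number of a turn 1, either way. A call with a gripper value outside its range is refused whole. The fingers move at their own pace and stop on an object; FORCE is the grip in N (left out, the last holds). Time passes only in rows, so rows that do not move let the fingers close. It gives the time, the measured TCP pose, the force and the opening at its end, in the units of the state.
- robot.get_obs(): the state, without advancing time (a new reading comes with each control period).
- viewer.camera(name): name is "scene" or "side" or "wrist"; returns a dict with "img" (400x640x3 uint8, red, green, blue), "camera_matrix" (3x3 intrinsics, pixels), "distortion" ([k1, k2, p1, p2, k3] as OpenCV has them; the pictures are not rectified), "xyz" and "attitude" of the camera in the world. Camera axes: x right, y down, z forward; pixel columns grow to the right and rows downward; lengths in m; the calibration is good to about 2 mm. A picture is of the moment at which its call begins. There is no depth.
- robot.hand_in(): hands the job in, once; it reports no verdict.
Trained networks look in a picture, given as the dict that the camera call returned (one of the last four; its "shot" number tells which), for a name from the list of things; names that differ only in an ending like _2 or _b are one class to them, and where a whole thing is asked for, a point or a joint stands for the part that bears it (a point fixed in the world has none). Each returns a list of dicts, best first, with "score" (0 to 1); they miss things now and then, are a little off and sometimes report something else, mostly with a low value. They report only what shows in the picture. A call takes as long as a camera call. They do not tell look-alikes from the thing itself.
- spotter.boxes_of(name, picture): "at" ([x, y, z] in m, in the coordinates of the camera as it stood for that picture, good to about 4 mm: the middle of the surface that is visible of it).
The state is a dict: "time": time; "q": joint angles; "joint_velocities": joint speeds; "joint_torque": joint torques, N m; "position": TCP position; "tool_rot": TCP orientation; "ft_force": force on the tool from outside, world axes, zero at the start; "moment": the same for the moment, N m; "grip_width": finger opening in m.
Only numpy, scipy, OpenCV 4.12 (cv2) and the standard library are available. Lean on these libraries where they do the work, as an engineer would, in place of code of your own. Each camera call takes 0.05 s, during which the arm holds its last target.

## Task

Get the feeder's two roller cassettes ready for the next carton run: thread every loose rubber roller that is out on the table down onto the cassette posts, any post, no more than two to a post, lying flat. Then lock both cassettes by laying a steel rod across the top of each and pushing it down past the sprung jaws until it is fully seated in both fork clips and the jaws have snapped shut over it. Leave everything else on the table where it is.

Things in the scene. Friction and masses are not known exactly. Their poses are not given: they have to be found in the camera images.
- cassette_a: Roller cassette, one of two alike, fixed: aluminium base 70 x 262 x 12 mm (x, y, z), two upright steel posts at y = +-45 mm, two black fork clips at y = +-102 mm, all at x = 0, nothing between the posts. Origin: centre of its underside on the table, z up, y along its length (the two face opposite ways). A seated rod lies along y, its axis 73 mm above the table, its middle over the origin.
- post_a1 (a point): Foot of the post at y = +45 mm of cassette_a, on top of the base (12 mm above the table). Post 12 mm in diameter, 52 mm tall, its last 6 mm tapered to 6 mm; takes one roller, or two stacked.
- jaw_a1 (a joint): Grey sprung jaw, on the -x side of the clip at y = +102 mm of cassette_a; fixed cheek on the +x side. Rad: 0 shut, 0.4 wide. Clip 14 mm wide along y, funnel mouth 23 mm wide, rim 95 to 100 mm above the table. A rod pushed down swings the jaw out about 0.12, then it snaps back to 0 over the rod. Both clips together take about 6 to 20 N; pulling out takes more.
- post_a2 (a point): Foot of the post at y = -45 mm of cassette_a, on top of the base (12 mm above the table). Post 12 mm in diameter, 52 mm tall, its last 6 mm tapered to 6 mm; takes one roller, or two stacked.
- jaw_a2 (a joint): Grey sprung jaw, on the -x side of the clip at y = -102 mm of cassette_a; fixed cheek on the +x side. Rad: 0 shut, 0.4 wide. Clip 14 mm wide along y, funnel mouth 23 mm wide, rim 95 to 100 mm above the table. A rod pushed down swings the jaw out about 0.12, then it snaps back to 0 over the rod. Both clips together take about 6 to 20 N; pulling out takes more.
- cassette_b: Roller cassette, one of two alike, fixed: aluminium base 70 x 262 x 12 mm (x, y, z), two upright steel posts at y = +-45 mm, two black fork clips at y = +-102 mm, all at x = 0, nothing between the posts. Origin: centre of its underside on the table, z up, y along its length (the two face opposite ways). A seated rod lies along y, its axis 73 mm above the table, its middle over the origin.
- post_b1 (a point): Foot of the post at y = +45 mm of cassette_b, on top of the base (12 mm above the table). Post 12 mm in diameter, 52 mm tall, its last 6 mm tapered to 6 mm; takes one roller, or two stacked.
- jaw_b1 (a joint): Grey sprung jaw, on the -x side of the clip at y = +102 mm of cassette_b; fixed cheek on the +x side. Rad: 0 shut, 0.4 wide. Clip 14 mm wide along y, funnel mouth 23 mm wide, rim 95 to 100 mm above the table. A rod pushed down swings the jaw out about 0.12, then it snaps back to 0 over the rod. Both clips together take about 6 to 20 N; pulling out takes more.
- post_b2 (a point): Foot of the post at y = -45 mm of cassette_b, on top of the base (12 mm above the table). Post 12 mm in diameter, 52 mm tall, its last 6 mm tapered to 6 mm; takes one roller, or two stacked.
- jaw_b2 (a joint): Grey sprung jaw, on the -x side of the clip at y = -102 mm of cassette_b; fixed cheek on the +x side. Rad: 0 shut, 0.4 wide. Clip 14 mm wide along y, funnel mouth 23 mm wide, rim 95 to 100 mm above the table. A rod pushed down swings the jaw out about 0.12, then it snaps back to 0 over the rod. Both clips together take about 6 to 20 N; pulling out takes more.
- roller_1_mid (a point): Rubber feed roller, a thick black ring with a white hub face: 44 mm outside diameter, 19 mm bore, 24 mm tall, about 50 g, lying flat at the start. Point: its centre, half-way up; z is its axis. May be absent. Lowest on a post its centre is 24 mm above the table, second 48 mm.
- roller_2_mid (a point): Rubber feed roller, a thick black ring with a white hub face: 44 mm outside diameter, 19 mm bore, 24 mm tall, about 50 g, lying flat at the start. Point: its centre, half-way up; z is its axis. May be absent. Lowest on a post its centre is 24 mm above the table, second 48 mm.
- roller_3_mid (a point): Rubber feed roller, a thick black ring with a white hub face: 44 mm outside diameter, 19 mm bore, 24 mm tall, about 50 g, lying flat at the start. Point: its centre, half-way up; z is its axis. May be absent. Lowest on a post its centre is 24 mm above the table, second 48 mm.
- roller_4_mid (a point): Rubber feed roller, a thick black ring with a white hub face: 44 mm outside diameter, 19 mm bore, 24 mm tall, about 50 g, lying flat at the start. Point: its centre, half-way up; z is its axis. May be absent. Lowest on a post its centre is 24 mm above the table, second 48 mm.
- roller_5_mid (a point): Rubber feed roller, a thick black ring with a white hub face: 44 mm outside diameter, 19 mm bore, 24 mm tall, about 50 g, lying flat at the start. Point: its centre, half-way up; z is its axis. May be absent. Lowest on a post its centre is 24 mm above the table, second 48 mm.
- roller_6_mid (a point): Rubber feed roller, a thick black ring with a white hub face: 44 mm outside diameter, 19 mm bore, 24 mm tall, about 50 g, lying flat at the start. Point: its centre, half-way up; z is its axis. May be absent. Lowest on a post its centre is 24 mm above the table, second 48 mm.
- rod_1_mid (a point): Steel retaining rod 12 mm in diameter, 260 mm long over all, a black 20 mm square block 16 mm long on each end, so its axis lies 10 mm above the table; about 160 g. Point: middle of its axis; x along the rod. 228 mm between the blocks, which go outside the clips. Either rod fits either cassette, either way round.
- rod_2_mid (a point): Steel retaining rod 12 mm in diameter, 260 mm long over all, a black 20 mm square block 16 mm long on each end, so its axis lies 10 mm above the table; about 160 g. Point: middle of its axis; x along the rod. 228 mm between the blocks, which go outside the clips. Either rod fits either cassette, either way round.
- grease_tin: Bystander, to be left alone: low round aluminium tin, 46 mm across, 28 tall (mm). Origin under its centre.
- small_carton: Bystander, to be left alone: small cardboard carton 70 x 45 x 28 (mm). Origin under its centre.
- tape_roll: Bystander, to be left alone: ring-shaped roll 90 mm across, 24 tall, lying flat (mm). Origin under its centre.
- screwdriver: Bystander, to be left alone: screwdriver lying flat, 145 mm long, grey handle 26 (mm). Origin under its centre.
- case: Bystander, to be left alone: rounded purple spectacle case 65 x 165 x 38 (mm). Origin under its centre.
Things that resemble listed ones, but are neither listed nor needed, are in the scene too. Leave any yellow look-alike of the part that bears roller_6_mid alone.

How it is judged:
By the outcome, as a careful person would: the job done as asked, in the order asked, and still so for the second after the job is handed in, with the robot touching nothing.
Of roller_1, roller_2, roller_3, roller_4, roller_5, roller_6 only 4 to 6 are there at a start; the rules pass over those that are not, and their reading is None.
At some moment in a run one of roller_1, roller_2, roller_3, roller_4, roller_5, roller_6, rod_1, rod_2 may be knocked a few centimetres aside while the robot is not near it.
Once in a run the grip may slacken for a moment while it holds something.
It also fails if it takes over 210 s, if anything falls off the work surface, if the arm or the gripper's body presses on something with over 40 N, if the wrist force passes 120 N, or if a joint passes its speed limit or range.

## Working session

There is one attempt and no reset: what is moved stays moved. The work goes in short steps, Python scripts to look and compute and a shell command to move; the robot and the scene stay as the last step left them, time stands still between calls to the robot, and variables do not carry over. Pictures are saved under pics/ and viewed, and the job is handed in when it is done.

```bash
ls; mkdir -p pics; cat > h.py <<'E'
import numpy as np, cv2
from rig import robot, viewer, spotter
from scipy.spatial.transform import Rotation as R
def att(c):
    a=np.array(c["attitude"])
    return R.from_quat(a).as_matrix() if a.size==4 else a.reshape(3,3)
def world(c,p): return att(c)@np.array(p)+np.array(c["xyz"])
def pix(c,P):
    A=att(c); p=A.T@(np.array(P)-np.array(c["xyz"]))
    u,_=cv2.projectPoints(p.reshape(1,1,3),np.zeros(3),np.zeros(3),np.array(c["camera_matrix"]),np.array(c["distortion"]))
    return u.ravel()
def ray(c,uv,z):
    n=cv2.undistortPoints(np.array(uv,float).reshape(1,1,2),np.array(c["camera_matrix"]),np.array(c["distortion"])).ravel()
    d=att(c)@np.array([n[0],n[1],1]); o=np.array(c["xyz"])
    return o+d*(z-o[2])/d[2]
def save(c,n): cv2.imwrite(f"pics/{n}.png",cv2.cvtColor(c["img"],cv2.COLOR_RGB2BGR))
def st():
    o=robot.get_obs(); print("t",round(o["time"],2),"p",np.round(o["position"],4),"q",np.round(o["q"],2),"F",np.round(o["ft_force"],1),"w",round(o["grip_width"],4)); 
    Rm=R.from_quat(o["tool_rot"]).as_matrix(); print("tool x",np.round(Rm[:,0],3),"y",np.round(Rm[:,1],3),"z",np.round(Rm[:,2],3)); return o
E
python3 - <<'E'
from h import *
o=st()
for n in ["scene","side","wrist"]:
    c=viewer.camera(n); save(c,n+"0"); print(n,c["shot"],np.round(c["xyz"],3),np.round(att(c),2).tolist(),np.round(c["camera_matrix"],1).tolist())
    for k in ["roller_1_mid","rod_1_mid","cassette_a","grease_tin","case"]:
        for d in spotter.boxes_of(k,c): w=world(c,d["at"]); print(k,round(d["score"],2),np.round(w,3),np.round(pix(c,w)))
print(robot.hold_point_z)
E
```

```text
pics
t 0.0 p [0.1818 0.5972 0.2216] q [ 1.1   0.53  1.43 -0.    1.18 -0.18] F [0.2 0.2 0.4] w 0.0869
tool x [-0.957  0.292  0.   ] y [ 0.292  0.957 -0.002] z [-0.001 -0.002 -1.   ]
scene 1 [1.575 0.077 0.703] [[-0.07, 0.53, -0.84], [1.0, 0.04, -0.06], [0.0, -0.85, -0.53]] [[450.6, 0.0, 318.0], [0.0, 450.6, 198.0], [0.0, 0.0, 1.0]]
roller_1_mid 0.72 [0.363 0.289 0.029] [414. 176.]
roller_1_mid 0.49 [0.462 0.235 0.023] [399. 194.]
roller_1_mid 0.25 [0.645 0.189 0.013] [386. 234.]
rod_1_mid 0.56 [0.506 0.405 0.015] [461. 207.]
cassette_a 0.91 [ 0.629 -0.174  0.014] [247. 224.]
cassette_a 0.89 [0.644 0.191 0.015] [387. 234.]
grease_tin 0.74 [0.361 0.287 0.029] [414. 176.]
case 0.56 [ 0.76  -0.187  0.032] [230. 250.]
side 2 [ 0.244 -0.567  0.754] [[0.89, -0.34, 0.31], [-0.46, -0.66, 0.59], [0.0, -0.67, -0.74]] [[367.0, 0.0, 320.5], [0.0, 367.0, 194.7], [0.0, 0.0, 1.0]]
roller_1_mid 0.48 [0.446 0.225 0.02 ] [255. 160.]
rod_1_mid 0.66 [0.466 0.4   0.012] [242. 128.]
cassette_a 0.61 [0.628 0.168 0.01 ] [319. 155.]
cassette_a 0.61 [ 0.617 -0.187  0.014] [383. 242.]
cassette_a 0.44 [ 0.454 -0.143  0.024] [315. 253.]
grease_tin 0.75 [0.348 0.276 0.031] [217. 157.]
grease_tin 0.54 [0.436 0.122 0.024] [265. 183.]
grease_tin 0.19 [0.446 0.227 0.019] [255. 160.]
case 0.64 [ 0.739 -0.21   0.033] [430. 226.]
wrist 3 [0.112 0.619 0.384] [[0.29, 0.92, 0.26], [0.96, -0.28, -0.08], [0.0, 0.27, -0.96]] [[328.2, 0.0, 316.3], [0.0, 328.2, 199.3], [0.0, 0.0, 1.0]]
rod_1_mid 0.71 [0.343 0.402 0.013] [212. 328.]
-0.0187
```

View pics/scene0.png

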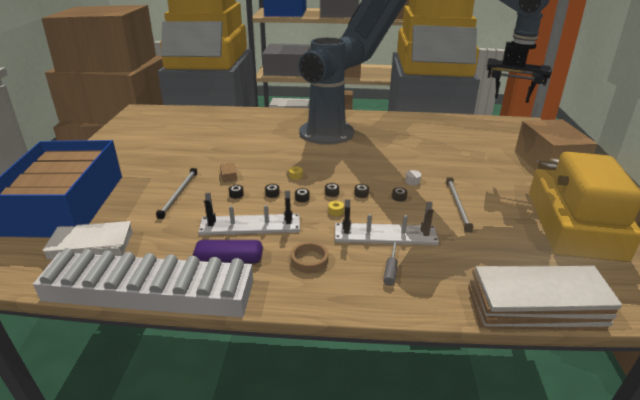

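View pics/side0.png

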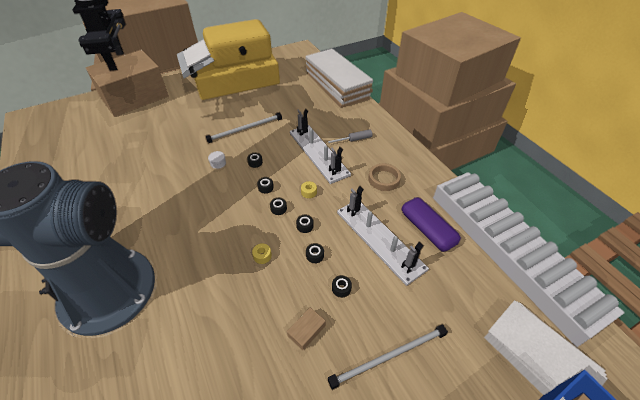

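View pics/wrist0.png

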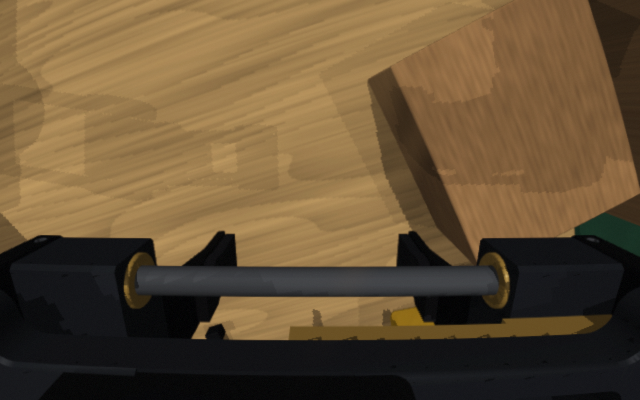

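Three overview pictures:
- **Scene:** there are six black rollers at about (236,191), (272,190), (302,195), (332,190), (362,190) and (400,194).
- **Look-alikes:** two yellow rings at (295,172) and (336,208), plus the white tin (413,177) and the tape roll (310,258). These stay put.
- **Rods:** (178,192) and (459,203). The tray's grey rollers at the front are not rods.

A closer crop will confirm the choice.

```bash
python3 - <<'E'
from h import *
c=viewer.camera("scene"); s=viewer.camera("side")
a=c["img"][155:275,150:490]; cv2.imwrite("pics/crop_sc.png",cv2.cvtColor(cv2.resize(a,None,fx=2.35,fy=2.35,interpolation=cv2.INTER_CUBIC),cv2.COLOR_RGB2BGR))
a=s["img"][95:395,195:465]; cv2.imwrite("pics/crop_si.png",cv2.cvtColor(cv2.resize(a,None,fx=2,fy=2,interpolation=cv2.INTER_CUBIC),cv2.COLOR_RGB2BGR))
for cam,l in ((c,[(236,189),(272,188),(302,193),(332,188),(362,188),(400,192),(295,171),(336,206)]),(s,[(341.5,284),(315,250),(305,221),(278,204),(265,183),(255,158),(261,251),(309,187)])):
    for p in l: print(p,np.round(ray(cam,p,.024),3))
np.save("pics/cs.npy",c["img"])
E
```

```text
(236, 189) [ 0.472 -0.238  0.024]
(272, 188) [ 0.458 -0.134  0.024]
(302, 193) [ 0.479 -0.044  0.024]
(332, 188) [0.444 0.041 0.024]
(362, 188) [0.437 0.129 0.024]
(400, 192) [0.451 0.239 0.024]
(295, 171) [ 0.351 -0.079  0.024]
(336, 206) [0.54  0.056 0.024]
(341.5, 284) [ 0.469 -0.242  0.024]
(315, 250) [ 0.458 -0.137  0.024]
(305, 221) [ 0.475 -0.048  0.024]
(278, 204) [0.437 0.035 0.024]
(265, 183) [0.435 0.122 0.024]
(255, 158) [0.447 0.23  0.024]
(261, 251) [ 0.344 -0.08   0.024]
(309, 187) [0.536 0.052 0.024]
```

View pics/crop_sc.png

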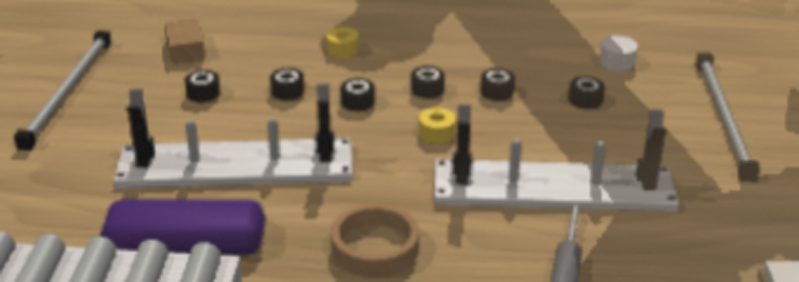

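View pics/crop_si.png

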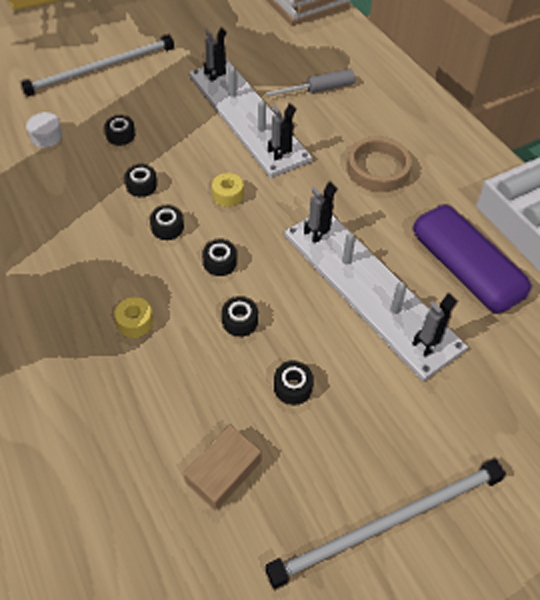

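Crops: six black rollers with white hubs are clear. Both yellow rings are distinct, and each cassette shows two posts and two clips. Next I'll estimate the cassette and rod poses from both views.

```bash
python3 - <<'E'
from h import *
c=viewer.camera("scene"); s=viewer.camera("side")
f=lambda p:(p[0]/2.35+150,p[1]/2.35+155); g=lambda p:(p[0]/2+195,p[1]/2+95)
S=[(192,124),(273,123),(516,143),(599,144)]; D=[(399,285),(348,235),(262,102),(232,67)]
for a,b in zip(S,D): print("post",np.round(ray(c,f(a),.063),3),np.round(ray(s,g(b),.063),3))
for a,b in zip([(102,38),(25,138),(704,60),(748,170)],[(277,572),(493,471),(28,87),(168,42)]): print("rodend",np.round(ray(c,f(a),.014),3),np.round(ray(s,g(b),.014),3))
for a,b in zip([(117,185),(353,180),(436,203),(677,206)],[]): pass
print([np.round(ray(c,f(a),.012),3).tolist() for a in [(116,181),(353,176),(435,198),(677,202)]])
E
```

```text
post [ 0.628 -0.21   0.063] [ 0.624 -0.214  0.063]
post [ 0.619 -0.122  0.063] [ 0.612 -0.124  0.063]
post [0.638 0.143 0.063] [0.636 0.141 0.063]
post [0.633 0.232 0.063] [0.634 0.233 0.063]
rodend [ 0.358 -0.403  0.014] [ 0.359 -0.406  0.014]
rodend [ 0.601 -0.421  0.014] [ 0.601 -0.425  0.014]
rodend [0.354 0.401 0.014] [0.354 0.393 0.014]
rodend [0.6   0.407 0.014] [0.596 0.4   0.014]
[[0.671, -0.29, 0.012], [0.641, -0.032, 0.012], [0.674, 0.059, 0.012], [0.662, 0.318, 0.012]]
```

```bash
cat > plan.py <<'E'
import sys
from h import *
# plan x y z yawdeg [n]: work out distance to target in tool units for n equal rows
def plan(x,y,z,yaw,n=None):
    o=st(); p=np.array(o["position"]); Rm=R.from_quat(o["tool_rot"])
    a=np.radians(yaw); T=R.from_matrix(np.array([[-np.sin(a),np.cos(a),0],[np.cos(a),np.sin(a),0],[0,0,-1]]).T.T)
    T=R.from_matrix(np.column_stack([[-np.sin(a)*-1*-1*-1,np.cos(a),0],[np.cos(a),np.sin(a),0],[0,0,-1]]))
    # y=(cos,sin,0), z=-Z, x=y x z
    yv=np.array([np.cos(a),np.sin(a),0]); zv=np.array([0,0,-1.]); T=R.from_matrix(np.column_stack([np.cross(yv,zv),yv,zv]))
    rv=(Rm.inv()*T).as_rotvec(); d=np.array([x,y,z])-p
    k=max(np.abs(rv).max()/np.radians(5),np.linalg.norm(d)/.04*1.0); 
    if n is None: n=int(np.ceil(k+.001))
    print("yaw now",round(np.degrees(np.arctan2(*Rm.as_matrix()[[1,0],1])),1),"d world mm",np.round(d*1000,1),"n",n)
    for i in range(n):
        Ri=Rm*R.from_rotvec(rv*i/n); s=Ri.inv().apply(d/n)/.04; r=rv/n/np.radians(5)
        print(" ".join(f"{v:.2f}" for v in [*r,*s]), end=" G; " if (i+1)%5 else " G\n")
    print()
if __name__=="__main__":
    a=list(map(float,sys.argv[1:])); plan(*a[:4],n=int(a[4]) if len(a)>4 else None)
E
python3 plan.py 0.449 0.21 0.2 0
```

```text
t 1.1 p [0.1822 0.5978 0.2225] q [ 1.1   0.53  1.43 -0.    1.18 -0.18] F [0.  0.2 0.1] w 0.0871
tool x [-0.957  0.292  0.   ] y [ 0.292  0.957 -0.   ] z [-0. -0. -1.]
yaw now 73.1 d world mm [ 266.8 -387.8  -22.5] n 15
-0.00 0.00 0.97 -0.61 -0.49 0.04 G; -0.00 0.00 0.97 -0.65 -0.43 0.04 G; -0.00 0.00 0.97 -0.69 -0.38 0.04 G; -0.00 0.00 0.97 -0.72 -0.32 0.04 G; -0.00 0.00 0.97 -0.74 -0.26 0.04 G
-0.00 0.00 0.97 -0.76 -0.19 0.04 G; -0.00 0.00 0.97 -0.77 -0.13 0.04 G; -0.00 0.00 0.97 -0.78 -0.06 0.04 G; -0.00 0.00 0.97 -0.78 0.01 0.04 G; -0.00 0.00 0.97 -0.78 0.07 0.04 G
-0.00 0.00 0.97 -0.77 0.14 0.04 G; -0.00 0.00 0.97 -0.76 0.20 0.04 G; -0.00 0.00 0.97 -0.74 0.27 0.04 G; -0.00 0.00 0.97 -0.71 0.33 0.04 G; -0.00 0.00 0.97 -0.68 0.39 0.04 G
```

```bash
python3 -m crank '0 0 1 -0.6 -0.5 0.04 -1; 0 0 1 -0.65 -0.43 0.04 -1; 0 0 1 -0.7 -0.38 0.04 -1; 0 0 1 -0.72 -0.32 0.04 -1; 0 0 1 -0.74 -0.26 0.04 -1'
python3 -m crank '0 0 1 -0.76 -0.2 0.04 -1; 0 0 1 -0.77 -0.13 0.04 -1; 0 0 1 -0.78 -0.06 0.04 -1; 0 0 1 -0.78 0.01 0.04 -1; 0 0 1 -0.78 0.07 0.04 -1'
python3 -m crank '0 0 1 -0.77 0.14 0.04 -1; 0 0 1 -0.76 0.2 0.04 -1; 0 0 1 -0.74 0.27 0.04 -1; 0 0 0.6 -0.7 0.33 0.04 -1; 0 0 0 0 0 0 -1'
python3 - <<'E'
from h import *
o=st()
c=viewer.camera("wrist"); save(c,"w1")
for k in ["roller_1_mid"]:
    for d in spotter.boxes_of(k,c): w=world(c,d["at"]); print(k,round(d["score"],2),np.round(w,3),np.round(pix(c,w)))
E
```

```text
time: 1.72
position: [0.2711, 0.4661, 0.2146]
tool_rot: [0.362, 0.932, 0.002, 0.0]
ft_force: [-0.5, -0.2, 0.5]
grip_width: 0.0866
time: 2.35
position: [0.3587, 0.3304, 0.2071]
tool_rot: [0.562, 0.827, 0.003, 0.001]
ft_force: [0.4, 0.8, 0.2]
grip_width: 0.0874
time: 2.98
position: [0.4283, 0.219, 0.2014]
tool_rot: [0.689, 0.725, 0.005, 0.001]
ft_force: [-0.5, 0.6, 0.9]
grip_width: 0.0869
t 2.98 p [0.4283 0.219  0.2014] q [0.24 0.36 1.82 0.   0.95 0.18] F [-0.5  0.6  0.9] w 0.0869
tool x [-0.05   0.999  0.005] y [0.999 0.05  0.008] z [ 0.008  0.006 -1.   ]
roller_1_mid 0.7 [0.448 0.241 0.023] [334. 161.]
```

View pics/w1.png

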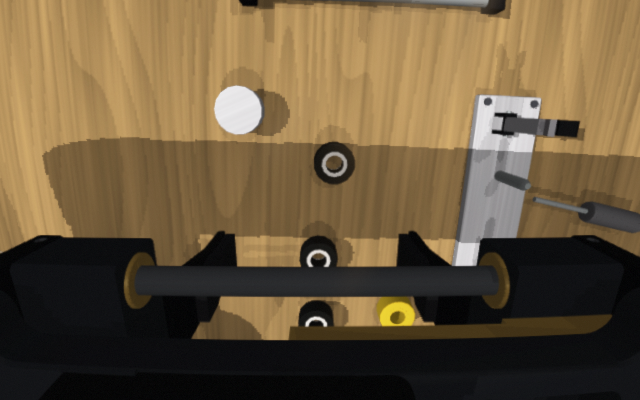

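The wrist picture shows roller F at (334,162), rollers E and D at (318,259) and (316,322), the yellow ring at (397,315), the cassette's post tip at about (527,184) and the tin at (238,109).

```bash
python3 - <<'E'
from h import *
c=viewer.camera("wrist")
for p,z in (((334,163),.024),((318,260),.024),((316,323),.024),((397,316),.024),((527,184),.063),((499,177),.012)): print(p,np.round(ray(c,p,z),4))
for d in spotter.boxes_of("cassette_a",c): print(d["score"],world(c,d["at"]))
E
python3 plan.py 0.449 0.237 0.1 -1
```

```text
(334, 163) [0.4464 0.24   0.024 ]
(318, 260) [0.4357 0.1289 0.024 ]
(316, 323) [0.4378 0.0453 0.024 ]
(397, 316) [0.5348 0.0592 0.024 ]
(527, 184) [0.6319 0.2361 0.063 ]
(499, 177) [0.6326 0.2327 0.012 ]
0.67 [0.62467227 0.24214694 0.00795151]
t 3.17 p [0.4264 0.2209 0.2013] q [0.24 0.36 1.82 0.01 0.95 0.18] F [ 0.3 -1.   0.7] w 0.087
tool x [-0.054  0.999  0.006] y [0.998 0.054 0.007] z [ 0.007  0.006 -1.   ]
yaw now 3.1 d world mm [  22.6   16.1 -101.3] n 3
0.03 -0.02 0.27 0.12 0.19 0.85 G; 0.03 -0.02 0.27 0.13 0.19 0.85 G; 0.03 -0.02 0.27 0.13 0.19 0.85 G;
```

```bash
python3 -m crank '0 0 0 0.1 0.18 0.9 -1; 0 0 0 0.14 0.19 0.9 -1; 0 0 0 0.16 0.19 0.9 -1; 0 0 0 0 0 0 -1'; python3 plan.py 0.448 0.238 0.004 3
```

```text
time: 3.68
position: [0.4484, 0.2437, 0.0926]
tool_rot: [0.685, 0.729, 0.007, 0.001]
ft_force: [-1.2, 0.2, -0.7]
grip_width: 0.087
t 3.67 p [0.4484 0.2437 0.0926] q [0.28 0.58 1.84 0.01 0.71 0.21] F [-1.2  0.2 -0.7] w 0.087
tool x [-0.062  0.998  0.007] y [0.998 0.062 0.011] z [ 0.011  0.008 -1.   ]
yaw now 3.6 d world mm [ -0.4  -5.7 -88.6] n 3
0.04 -0.03 0.04 -0.05 -0.01 0.74 G; 0.04 -0.03 0.04 -0.05 -0.01 0.74 G; 0.04 -0.03 0.04 -0.05 -0.01 0.74 G;
```

```bash
python3 -m crank '0.04 -0.03 0 -0.05 0 0.74 -1; 0.04 -0.03 0 -0.05 0 0.74 -1; 0.04 -0.03 0 -0.05 0 0.66 -1; 0 0 0 0 0 0 -1';python3 -m crank '0 0 0 0 0 0 1; 0 0 0 0 0 0 1; 0 0 0 0 0 0 1; 0 0 0 0 0 0 1' 20; python3 plan.py 0.448 0.238 0.12 2
```

```text
time: 4.18
position: [0.4512, 0.2414, 0.0109]
tool_rot: [0.683, 0.731, 0.004, 0.003]
ft_force: [0.5, 1.1, -0.2]
grip_width: 0.087
time: 4.68
position: [0.4533, 0.2428, 0.0157]
tool_rot: [0.682, 0.731, 0.007, 0.005]
ft_force: [-0.1, 0.2, -0.9]
grip_width: 0.0547
t 4.67 p [0.4533 0.2428 0.0157] q [ 0.27  0.72  1.87 -0.    0.53  0.21] F [-0.1  0.2 -0.9] w 0.0547
tool x [-0.069  0.998  0.003] y [0.997 0.069 0.016] z [ 0.016  0.004 -1.   ]
yaw now 4.0 d world mm [ -5.3  -4.8 104.3] n 3
0.06 -0.01 0.13 -0.03 -0.03 -0.87 G; 0.06 -0.01 0.13 -0.04 -0.04 -0.87 G; 0.06 -0.01 0.13 -0.04 -0.04 -0.87 G;
```

```bash
python3 -m crank '0.1 0 0 -0.1 -0.1 0.26 0.3; 0 0 0 0 0 0 1';python3 plan.py 0.448 0.238 0.004 2
```

```text
time: 4.92
position: [0.45, 0.2384, 0.0051]
tool_rot: [0.682, 0.731, 0.004, 0.002]
ft_force: [0.4, -0.1, -0.9]
grip_width: 0.0432
t 4.92 p [0.45   0.2384 0.0051] q [0.27 0.74 1.88 0.   0.51 0.2 ] F [ 0.4 -0.1 -0.9] w 0.0432
tool x [-0.069  0.998  0.003] y [0.998 0.069 0.008] z [ 0.008  0.003 -1.   ]
yaw now 4.0 d world mm [-2.  -0.4 -1.1] n 1
0.10 -0.04 0.40 -0.01 -0.05 0.03 G;
```

```bash
python3 -m crank '0 0 0 0 0 -0.5 1; 0 0 0 0 0 -1 1; 0 0 0 0 0 -1 1; 0 0 0 0 0 -0.3 1'; python3 plan.py 0.634 0.234 0.11 2.5 5
```

```text
time: 5.42
position: [0.4464, 0.2363, 0.1156]
tool_rot: [0.683, 0.731, -0.001, -0.001]
ft_force: [-0.8, 0.6, -0.6]
grip_width: 0.0435
t 5.42 p [0.4464 0.2363 0.1156] q [0.26 0.53 1.83 0.   0.78 0.2 ] F [-0.8  0.6 -0.6] w 0.0435
tool x [-0.068  0.998  0.001] y [ 0.998  0.068 -0.002] z [-0.002  0.001 -1.   ]
yaw now 3.9 d world mm [187.6  -2.3  -5.6] n 5
-0.01 -0.00 0.06 -0.08 0.93 0.03 G; -0.01 -0.00 0.06 -0.07 0.94 0.03 G; -0.01 -0.00 0.06 -0.07 0.94 0.03 G; -0.01 -0.00 0.06 -0.06 0.94 0.03 G; -0.01 -0.00 0.06 -0.06 0.94 0.03 G
```

```bash
python3 -m crank '0 0 0 -0.08 0.94 0.03 1; 0 0 0 -0.08 0.94 0.03 1; 0 0 0 -0.07 0.94 0 1; 0 0 0 -0.07 0.94 0 1; 0 0 0 -0.07 0.94 0 1'; python3 plan.py 0.634 0.234 0.11 2.5
python3 - <<'E'
from h import *
c=viewer.camera("wrist"); save(c,"w2")
c=viewer.camera("scene"); cv2.imwrite("pics/s2.png",cv2.cvtColor(cv2.resize(c["img"][150:260,320:480],None,fx=5,fy=5,interpolation=cv2.INTER_CUBIC),cv2.COLOR_RGB2BGR))
E
```

```text
time: 6.05
position: [0.632, 0.2328, 0.1045]
tool_rot: [0.682, 0.731, -0.007, -0.006]
ft_force: [1.5, 0.3, -0.7]
grip_width: 0.0431
t 6.05 p [0.632  0.2328 0.1045] q [0.19 0.73 1.38 0.   1.04 0.12] F [ 1.5  0.3 -0.7] w 0.0431
tool x [-0.07   0.998 -0.002] y [ 0.997  0.07  -0.019] z [-0.018 -0.003 -1.   ]
yaw now 4.0 d world mm [2.  1.2 5.5] n 1
-0.21 0.02 0.30 0.03 0.05 -0.14 G;
```

View pics/w2.png

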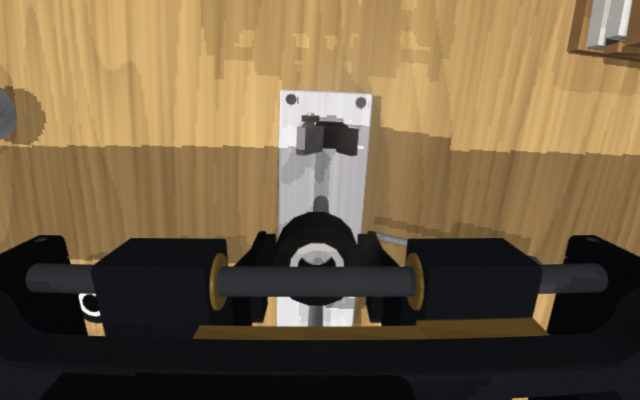

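View pics/s2.png

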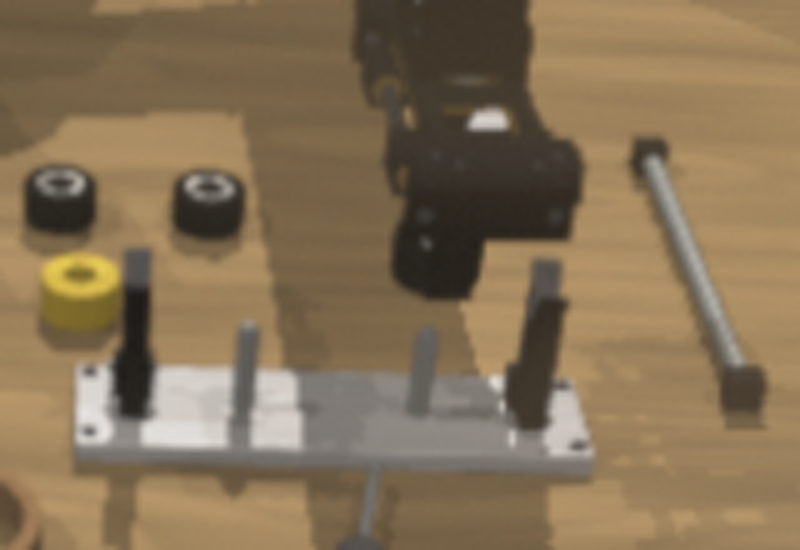

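Wrist view: the roller (hub 317,262) is held over cassette F, whose end corners are at (280,92) and (371,97). Scene view: roller bottom at about (438,290) in the crop, post tip at (428,330), nearly aligned.

```bash
python3 - <<'E'
from h import *
c=viewer.camera("wrist"); s=viewer.camera("scene")
for p,z in (((279.5,91),.012),((372,96),.012),((277,320),.012),((355,320),.012),((291,99),.012),((361,103),.012),((317,262),.12)): print(p,np.round(ray(c,p,z),4))
for P in [(0.634,.234,.064),(0.636,.234,.064),(0.634,.232,.012),(.634,.234,.1)]: u=pix(s,P); print(P,(u-[320,150])*5)
E
python3 plan.py 0.634 0.234 0.11 2.5
```

```text
(279.5, 91) [0.6024 0.3156 0.012 ]
(372, 96) [0.6711 0.3168 0.012 ]
(277, 320) [0.6074 0.1182 0.012 ]
(355, 320) [0.6779 0.1236 0.012 ]
(291, 99) [0.6112 0.3104 0.012 ]
(361, 103) [0.6635 0.3111 0.012 ]
(317, 262) [0.637  0.2329 0.12  ]
(0.634, 0.234, 0.064) [429.12483964 331.34351072]
(0.636, 0.234, 0.064) [429.49598077 333.60369531]
(0.634, 0.232, 0.012) [414.07703838 414.4841471 ]
(0.634, 0.234, 0.1) [437.10160978 271.19046859]
t 6.25 p [0.6308 0.2327 0.1045] q [0.19 0.73 1.38 0.   1.04 0.12] F [-0.3 -0.2 -0.9] w 0.0436
tool x [-0.069  0.998 -0.002] y [ 0.997  0.069 -0.019] z [-0.019 -0.003 -1.   ]
yaw now 4.0 d world mm [3.2 1.3 5.5] n 1
-0.22 0.02 0.29 0.03 0.08 -0.14 G;
```

```bash
python3 -m crank '-0.22 0 0.2 -0.02 0.09 0.1 1; 0 0 0 0 0 0.25 1'; python3 plan.py 0.634 0.232 0.055 2.5 2
```

```text
time: 6.5
position: [0.6318, 0.2322, 0.0889]
tool_rot: [0.689, 0.725, -0.001, -0.0]
ft_force: [-0.2, -0.0, -0.8]
grip_width: 0.0433
t 6.5 p [0.6318 0.2322 0.0889] q [ 0.19  0.75  1.4  -0.    0.99  0.14] F [-0.2 -0.  -0.8] w 0.0433
tool x [-0.051  0.999 -0.002] y [ 0.999  0.051 -0.002] z [-0.002 -0.002 -1.   ]
yaw now 2.9 d world mm [  2.2  -0.2 -33.9] n 2
-0.01 0.01 0.04 -0.00 0.03 0.42 G; -0.01 0.01 0.04 -0.00 0.03 0.42 G;
```

```bash
python3 -m crank '0 0 0 0 0.05 0.4 1; 0 0 0 0 0.02 0.4 1'; python3 plan.py 0.634 0.232 0.035 2.5 1
```

```text
time: 6.75
position: [0.6333, 0.2325, 0.0549]
tool_rot: [0.689, 0.725, -0.002, -0.0]
ft_force: [0.2, 0.1, -1.7]
grip_width: 0.0434
t 6.75 p [0.6333 0.2325 0.0549] q [ 0.19  0.8   1.41 -0.    0.94  0.14] F [ 0.2  0.1 -1.7] w 0.0434
tool x [-0.052  0.999 -0.002] y [ 0.999  0.052 -0.003] z [-0.003 -0.002 -1.   ]
yaw now 3.0 d world mm [  0.7  -0.5 -19.9] n 1
-0.04 0.02 0.10 -0.01 0.02 0.50 G;
```

```bash
python3 -m crank '0 0 0 0 0 0.5 1; 0 0 0 0 0 0.15 1; 0 0 0 0 0 0 -0.3; 0 0 0 0 0 0 -0.3;  0 0 0 0 0 0 -0.3'; python3 plan.py 0.634 0.232 0.12 2.5
```

```text
time: 7.38
position: [0.6324, 0.2323, 0.0251]
tool_rot: [0.688, 0.725, -0.003, -0.001]
ft_force: [0.5, 0.7, 0.2]
grip_width: 0.0559
t 7.38 p [0.6324 0.2323 0.0251] q [ 0.19  0.84  1.42 -0.    0.89  0.14] F [0.5 0.7 0.2] w 0.0559
tool x [-0.052  0.999 -0.003] y [ 0.999  0.052 -0.006] z [-0.006 -0.003 -1.   ]
yaw now 3.0 d world mm [ 1.6 -0.3 94.9] n 3
-0.02 0.01 0.03 -0.01 0.01 -0.79 G; -0.02 0.01 0.03 -0.00 0.01 -0.79 G; -0.02 0.01 0.03 -0.00 0.01 -0.79 G;
```

```bash
python3 -m crank '0 0 0 0 0 -0.9 -0.3; 0 0 0 0 0 -0.95 -0.6; 0 0 0 -0.2 -0.5 -0.6 -1; 0 0 0 -0.5 -1 0 -1; 0 0 0 -0.5 -1 0 -1';python3 plan.py 0.436 0.127 0.1 2.5
```

```text
time: 8.0
position: [0.5395, 0.1798, 0.1306]
tool_rot: [0.688, 0.726, 0.003, 0.003]
ft_force: [-0.8, 0.0, 0.2]
grip_width: 0.0846
t 8.0 p [0.5395 0.1798 0.1306] q [ 0.13  0.57  1.67 -0.    0.89  0.07] F [-0.8  0.   0.2] w 0.0846
tool x [-0.053  0.999 -0.001] y [0.999 0.053 0.008] z [ 0.008 -0.001 -1.   ]
yaw now 3.1 d world mm [-103.5  -52.8  -30.6] n 4
0.02 0.00 0.03 -0.29 -0.67 0.19 G; 0.02 0.00 0.03 -0.30 -0.66 0.19 G; 0.02 0.00 0.03 -0.30 -0.66 0.19 G; 0.02 0.00 0.03 -0.30 -0.66 0.19 G;
```

```bash
python3 -m crank '0 0 0 -0.3 -0.67 0 -1; 0 0 0 -0.3 -0.67 0 -1; 0 0 0 -0.3 -0.67 0 -1; 0.1 0 0 -0.4 -0.67 0 -1; 0 0 0 0 0 0 -1'
python3 - <<'E'
from h import *
c=viewer.camera("wrist"); save(c,"w3")
for k in ["roller_1_mid"]:
    for d in spotter.boxes_of(k,c): w=world(c,d["at"]); print(k,round(d["score"],2),np.round(w,3),np.round(pix(c,w)))
st()
c=viewer.camera("scene"); cv2.imwrite("pics/s3.png",cv2.cvtColor(cv2.resize(c["img"][150:260,200:480],None,fx=2.8,fy=2.8,interpolation=cv2.INTER_CUBIC),cv2.COLOR_RGB2BGR))
E
```

```text
time: 8.62
position: [0.4312, 0.1198, 0.1342]
tool_rot: [0.688, 0.725, 0.002, 0.003]
ft_force: [1.1, -0.6, -0.1]
grip_width: 0.0871
roller_1_mid 0.91 [0.623 0.229 0.035] [565.  77.]
t 8.72 p [0.4346 0.1204 0.1345] q [ 0.02  0.44  1.95 -0.    0.73 -0.03] F [-0.1 -0.4  0.7] w 0.0874
tool x [-0.053  0.999 -0.001] y [0.999 0.053 0.012] z [ 0.012 -0.001 -1.   ]
```

View pics/w3.png

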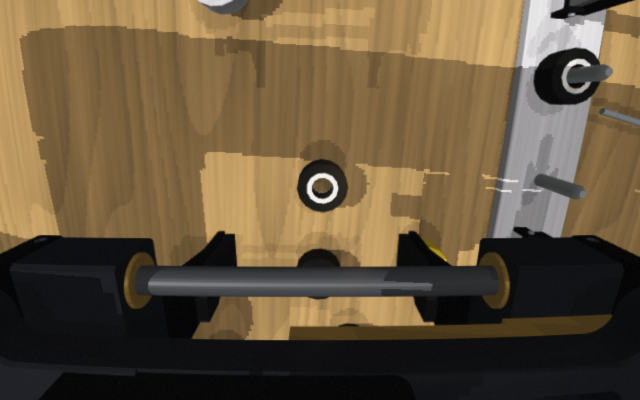

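View pics/s3.png

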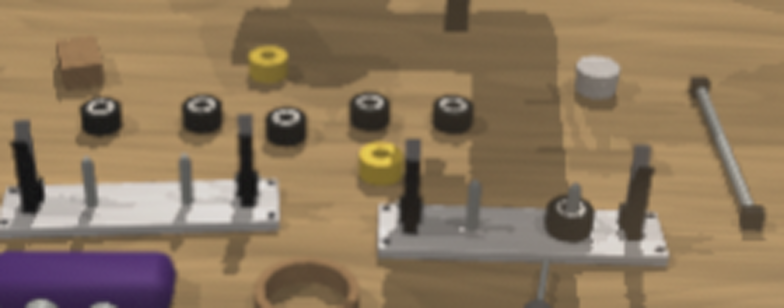

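F is threaded and flat on its post. The wrist picture shows the next roller, E, at (322,187).

```bash
python3 - <<'E'
from h import *
c=viewer.camera("wrist")
for p,z in (((322,187),.024),((318,262),.024),((609,71),.064),((582,192),.064)): print(p,np.round(ray(c,p,z),4))
for p in [(.436,.127,.024),(.44,.038,.024)]: print(pix(c,p))
E
python3 plan.py 0.436 0.127 0.004 2.5
```

```text
(322, 187) [0.4414 0.1288 0.024 ]
(318, 262) [0.4418 0.0585 0.024 ]
(609, 71) [0.6388 0.2339 0.064 ]
(582, 192) [0.6402 0.145  0.064 ]
[315.56879295 188.74014385]
[314.80029204 281.88016757]
t 8.82 p [0.4349 0.1207 0.1342] q [ 0.02  0.44  1.95 -0.    0.73 -0.03] F [-0.5  0.4  0.3] w 0.0873
tool x [-0.054  0.999 -0.001] y [0.998 0.054 0.011] z [ 0.011 -0.001 -1.   ]
yaw now 3.1 d world mm [   1.1    6.3 -130.2] n 4
0.03 0.00 0.03 0.04 -0.00 0.81 G; 0.03 0.00 0.03 0.04 0.00 0.81 G; 0.03 0.00 0.03 0.04 0.00 0.81 G; 0.03 0.00 0.03 0.04 0.01 0.81 G;
```

```bash
python3 -m crank '0.12 0 0 0.05 0.02 0.8 -1; 0 0 0 0.05 0.02 0.8 -1; 0 0 0 0.05 0.01 0.8 -1; 0 0 0 0.05 0.01 0.78 -1';python3 plan.py 0.437 0.128 0.004 2.5
```

```text
time: 9.32
position: [0.4485, 0.131, 0.0058]
tool_rot: [0.687, 0.727, 0.006, 0.007]
ft_force: [-0.7, 0.3, -0.2]
grip_width: 0.0868
t 9.32 p [0.4485 0.131  0.0058] q [ 0.05  0.72  1.99 -0.    0.41 -0.01] F [-0.7  0.3 -0.2] w 0.0868
tool x [-0.056  0.998 -0.001] y [0.998 0.056 0.018] z [ 0.018 -0.    -1.   ]
yaw now 3.2 d world mm [-11.5  -3.   -1.8] n 1
0.21 0.01 0.14 -0.06 -0.29 0.04 G;
```

```bash
python3 -m crank '0.2 0 0 -0.07 -0.29 0.04 0; 0 0 0 0 0 0 1; 0 0 0 0 0 0.05 1; 0 0 0 0 0 0 1; 0 0 0 0 0 0.05 1' 20;python3 plan.py 0.437 0.128 0.004 2.5
```

```text
time: 9.95
position: [0.4389, 0.1281, 0.0007]
tool_rot: [0.687, 0.727, 0.001, 0.001]
ft_force: [-0.5, 0.3, 6.8]
grip_width: 0.0451
t 9.95 p [0.4389 0.1281 0.0007] q [ 0.04  0.73  2.   -0.    0.4  -0.01] F [-0.5  0.3  6.8] w 0.0451
tool x [-0.057  0.998 -0.001] y [0.998 0.057 0.003] z [ 0.003 -0.001 -1.   ]
yaw now 3.3 d world mm [-1.9 -0.1  3.3] n 1
0.03 0.01 0.15 -0.00 -0.05 -0.08 G;
```

```bash
python3 -m crank '0 0 0 0 0 -0.07 1; 0 0 0 0 0 -0.8 1; 0 0 0 0 0 -1 1; 0 0 0 0 0 -1 1' 20;python3 plan.py 0.636 0.142 0.105 2.5 5
```

```text
time: 10.45
position: [0.4368, 0.1279, 0.1166]
tool_rot: [0.687, 0.727, -0.002, -0.001]
ft_force: [1.1, -0.7, -1.3]
grip_width: 0.0446
t 10.45 p [0.4368 0.1279 0.1166] q [ 0.04  0.49  1.95 -0.    0.71 -0.02] F [ 1.1 -0.7 -1.3] w 0.0446
tool x [-0.057  0.998 -0.001] y [ 0.998  0.057 -0.004] z [-0.004 -0.001 -1.   ]
yaw now 3.2 d world mm [199.2  14.1 -11.6] n 5
-0.01 0.00 0.03 0.01 1.00 0.05 G; -0.01 0.00 0.03 0.02 1.00 0.06 G; -0.01 0.00 0.03 0.02 1.00 0.06 G; -0.01 0.00 0.03 0.02 1.00 0.06 G; -0.01 0.00 0.03 0.02 1.00 0.06 G
```

```bash
python3 -m crank '0 0 0 0.02 1 0.02 1; 0 0 0 0.02 1 0.02 1; 0 0 0 0.02 1 0.02 1; 0 0 0 0.02 1 0.02 1; 0 0 0 0.02 1 0.02 1';python3 plan.py 0.637 0.142 0.055 2.5 2
```

```text
time: 11.08
position: [0.6381, 0.144, 0.1175]
tool_rot: [0.687, 0.727, -0.001, 0.0]
ft_force: [0.2, -0.4, -1.0]
grip_width: 0.0442
t 11.07 p [0.6381 0.144  0.1175] q [ 0.05  0.69  1.44 -0.    1.01 -0.  ] F [ 0.2 -0.4 -1. ] w 0.0442
tool x [-0.057  0.998 -0.001] y [ 0.998  0.057 -0.001] z [-0.001 -0.001 -1.   ]
yaw now 3.3 d world mm [ -1.1  -2.  -62.5] n 2
-0.01 0.01 0.08 -0.02 -0.01 0.78 G; -0.01 0.01 0.08 -0.02 -0.01 0.78 G;
```

```bash
python3 -m crank '0 0 0 -0.03 -0.02 0.4 1; 0 0 0 -0.02 0 0.3 1';python3 plan.py 0.637 0.142 0.055 2.5 2
python3 - <<'E'
from h import *
c=viewer.camera("scene"); cv2.imwrite("pics/s4.png",cv2.cvtColor(cv2.resize(c["img"][150:260,320:480],None,fx=5,fy=5,interpolation=cv2.INTER_CUBIC),cv2.COLOR_RGB2BGR))
E
```

```text
time: 11.32
position: [0.64, 0.1418, 0.0891]
tool_rot: [0.687, 0.727, 0.001, 0.001]
ft_force: [-0.9, -0.0, -0.5]
grip_width: 0.0443
t 11.32 p [0.64   0.1418 0.0891] q [ 0.05  0.73  1.46 -0.    0.95 -0.01] F [-0.9 -0.  -0.5] w 0.0443
tool x [-0.057  0.998 -0.001] y [0.998 0.057 0.003] z [ 0.003 -0.001 -1.   ]
yaw now 3.3 d world mm [ -3.    0.2 -34.1] n 2
0.02 0.01 0.08 0.01 -0.04 0.43 G; 0.02 0.01 0.08 0.00 -0.04 0.43 G;
```

View pics/s4.png

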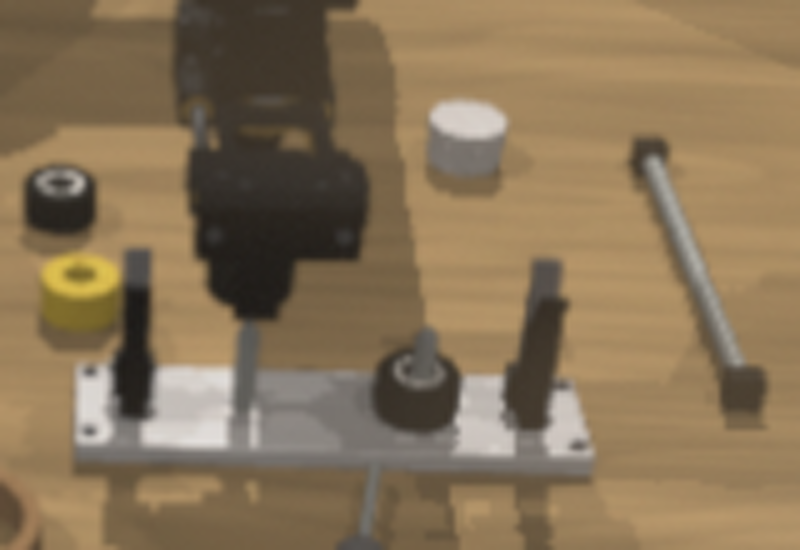

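The roller is in line over post F1 (post top at about (249,322), roller centred at about (252,290)).

```bash
python3 -m crank '0 0 0 0 -0.06 0.43 1; 0 0 0 0 -0.03 0.43 1';python3 plan.py 0.637 0.142 0.028 2.5 1
```

```text
time: 11.62
position: [0.6343, 0.1413, 0.0528]
tool_rot: [0.687, 0.727, -0.0, 0.001]
ft_force: [0.3, 1.2, -1.5]
grip_width: 0.0446
t 11.62 p [0.6343 0.1413 0.0528] q [ 0.05  0.77  1.49 -0.    0.88 -0.01] F [ 0.3  1.2 -1.5] w 0.0446
tool x [-0.057  0.998 -0.001] y [0.998 0.057 0.001] z [ 0.001 -0.001 -1.   ]
yaw now 3.3 d world mm [  2.7   0.7 -24.8] n 1
0.01 0.02 0.15 0.02 0.07 0.62 G;
```

```bash
python3 -m crank '0 0 0 0 0.04 0.6 1; 0 0 0 0 0 0.1 -0.3; 0 0 0 0 0 0 -0.3; 0 0 0 0 0 0 -0.3; 0 0 0 0 0 -0.9 -0.3'; python3 -m crank '0 0 0 0 0 -1 -0.5; 0 0 0 -0.4 -1 -0.3 -1; 0 0 0 -0.5 -1 0 -1; 0 0 0 -0.5 -1 0 -1; 0 0 0 -0.5 -1 0 -1';python3 plan.py 0.44 0.03 0.13 2.5
```

```text
time: 12.25
position: [0.6315, 0.1413, 0.0579]
tool_rot: [0.687, 0.727, -0.003, -0.002]
ft_force: [0.5, 0.6, -0.5]
grip_width: 0.0564
time: 12.88
position: [0.4822, 0.0554, 0.1202]
tool_rot: [0.685, 0.728, 0.005, 0.007]
ft_force: [-0.2, -0.3, 0.2]
grip_width: 0.0859
t 12.88 p [0.4822 0.0554 0.1202] q [-0.12  0.5   1.89 -0.    0.73 -0.18] F [-0.2 -0.3  0.2] w 0.0859
tool x [-0.061  0.998 -0.003] y [0.998 0.061 0.018] z [ 0.018 -0.002 -1.   ]
yaw now 3.5 d world mm [-42.2 -25.4   9.8] n 2
0.10 0.02 0.10 -0.29 -0.54 -0.13 G; 0.10 0.02 0.10 -0.29 -0.54 -0.13 G;
```

```bash
python3 -m crank '0.2 0 0 -0.3 -0.54 -0.2 -1; 0 0 0 -0.35 -0.54 -0.1 -1; 0 0 0 0 0 0 -1'
python3 - <<'E'
from h import *
c=viewer.camera("wrist"); save(c,"w5")
for d in spotter.boxes_of("roller_1_mid",c): w=world(c,d["at"]); print(round(d["score"],2),np.round(w,3),np.round(pix(c,w)))
c=viewer.camera("scene"); cv2.imwrite("pics/s5.png",cv2.cvtColor(cv2.resize(c["img"][150:260,200:480],None,fx=2.8,fy=2.8,interpolation=cv2.INTER_CUBIC),cv2.COLOR_RGB2BGR))
E
```

```text
time: 13.25
position: [0.4397, 0.0248, 0.1355]
tool_rot: [0.686, 0.727, -0.0, 0.003]
ft_force: [0.6, 0.2, 0.3]
grip_width: 0.0871
```

View pics/w5.png

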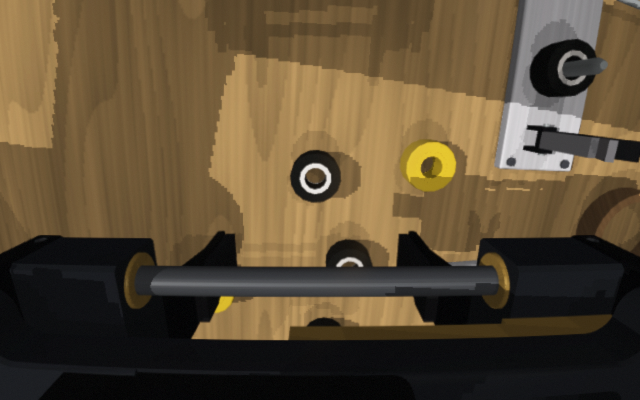

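View pics/s5.png

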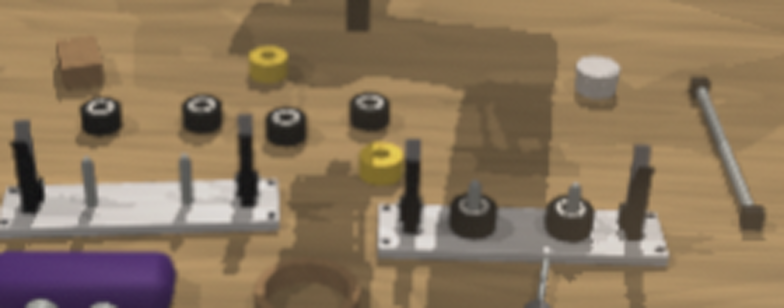

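E is seated on F1. The next roller, D, is at (316,178) in the wrist view, with the yellow ring at (430,166), which must stay clear.

```bash
python3 - <<'E'
from h import *
c=viewer.camera("wrist")
for p,z in (((316,178),.024),((430,163),.024)): print(p,np.round(ray(c,p,z),4))
E
python3 plan.py 0.437 0.04 0.004 2.5
```

```text
(316, 178) [0.4421 0.0405 0.024 ]
(430, 163) [0.5374 0.0592 0.024 ]
t 13.45 p [0.4415 0.0255 0.1347] q [-0.19  0.44  1.97 -0.    0.73 -0.25] F [-1.  -0.7 -1.1] w 0.0869
tool x [-0.06   0.998 -0.005] y [0.998 0.06  0.005] z [ 0.005 -0.004 -1.   ]
yaw now 3.5 d world mm [  -4.5   14.5 -130.7] n 4
0.01 0.01 0.05 0.10 -0.03 0.82 G; 0.01 0.01 0.05 0.09 -0.03 0.82 G; 0.01 0.01 0.05 0.09 -0.03 0.82 G; 0.01 0.01 0.05 0.09 -0.02 0.82 G;
```

```bash
python3 -m crank '0 0 0 0.1 -0.03 0.8 -0.6; 0 0 0 0.1 -0.03 0.8 -0.6; 0 0 0 0.08 -0.02 0.8 -0.6; 0 0 0 0.08 -0.02 0.75 -0.6';python3 plan.py 0.439 0.04 0.004 2.5
```

```text
time: 13.95
position: [0.4468, 0.0401, 0.0067]
tool_rot: [0.684, 0.729, 0.004, 0.009]
ft_force: [-0.0, 1.0, 0.6]
grip_width: 0.0702
t 13.95 p [0.4468 0.0401 0.0067] q [-0.16  0.72  2.04 -0.01  0.37 -0.21] F [-0.   1.   0.6] w 0.0702
tool x [-0.063  0.998 -0.008] y [0.998 0.063 0.019] z [ 0.02  -0.007 -1.   ]
yaw now 3.6 d world mm [-7.8 -0.1 -2.7] n 1
0.22 0.09 0.23 0.01 -0.20 0.06 G;
```

```bash
python3 -m crank '0.22 0.1 0 0 -0.2 0.05 0.3; 0 0 0 0 0 0 1; 0 0 0 0 0 0 1; 0 0 0 0 0 0 1; 0 0 0 0 0 0 1' 20;python3 plan.py 0.439 0.04 0.004 2.5
```

```text
time: 14.58
position: [0.4407, 0.0401, 0.005]
tool_rot: [0.684, 0.73, 0.001, -0.0]
ft_force: [-0.3, -0.4, -0.7]
grip_width: 0.0439
t 14.57 p [0.4407 0.0401 0.005 ] q [-0.16  0.72  2.04  0.    0.38 -0.23] F [-0.3 -0.4 -0.7] w 0.0439
tool x [-0.065  0.998  0.001] y [0.998 0.065 0.001] z [ 0.001  0.001 -1.   ]
yaw now 3.7 d world mm [-1.7 -0.1 -1. ] n 1
0.01 -0.01 0.25 0.00 -0.04 0.03 G;
```

```bash
python3 -m crank '0 0 0 0 0 -0.6 1; 0 0 0 0 0 -0.9 1; 0 0 0.2 0.5 0.4 -1 1; 0 0 0 0.7 0.9 -0.5 1; 0 0 0 0.6 1 0 1';python3 plan.py 0.637 0.142 0.115 2.5
```

```text
time: 15.2
position: [0.5276, 0.1167, 0.1308]
tool_rot: [0.692, 0.722, 0.0, -0.001]
ft_force: [1.3, -0.7, -1.6]
grip_width: 0.0445
t 15.2 p [0.5276 0.1167 0.1308] q [ 0.01  0.55  1.73  0.    0.87 -0.03] F [ 1.3 -0.7 -1.6] w 0.0445
tool x [-0.042  0.999  0.002] y [ 0.999  0.042 -0.001] z [-0.001  0.002 -1.   ]
yaw now 2.4 d world mm [109.4  25.3 -15.8] n 3
-0.00 -0.01 -0.00 0.17 0.92 0.13 G; -0.00 -0.01 -0.00 0.17 0.92 0.13 G; -0.00 -0.01 -0.00 0.17 0.92 0.13 G;
```

```bash
python3 -m crank '0 0 0 0.17 0.92 0.1 1; 0 0 0 0.17 0.92 0.1 1; 0 0 0 0.17 0.92 0.1 1; 0 0 0 0 0 0.1 1';python3 plan.py 0.637 0.142 0.075 2.5
python3 - <<'E'
from h import *
c=viewer.camera("scene"); cv2.imwrite("pics/s6.png",cv2.cvtColor(cv2.resize(c["img"][150:260,320:480],None,fx=5,fy=5,interpolation=cv2.INTER_CUBIC),cv2.COLOR_RGB2BGR))
E
```

```text
time: 15.7
position: [0.6427, 0.1451, 0.1175]
tool_rot: [0.691, 0.723, 0.003, 0.001]
ft_force: [-0.9, 0.1, -0.8]
grip_width: 0.0444
t 15.7 p [0.6427 0.1451 0.1175] q [0.05 0.69 1.44 0.   1.01 0.01] F [-0.9  0.1 -0.8] w 0.0444
tool x [-0.046  0.999  0.002] y [0.999 0.046 0.006] z [ 0.006  0.002 -1.   ]
yaw now 2.6 d world mm [ -5.7  -3.1 -42.5] n 2
0.03 -0.01 0.01 -0.04 -0.08 0.53 G; 0.03 -0.01 0.01 -0.04 -0.07 0.53 G;
```

View pics/s6.png

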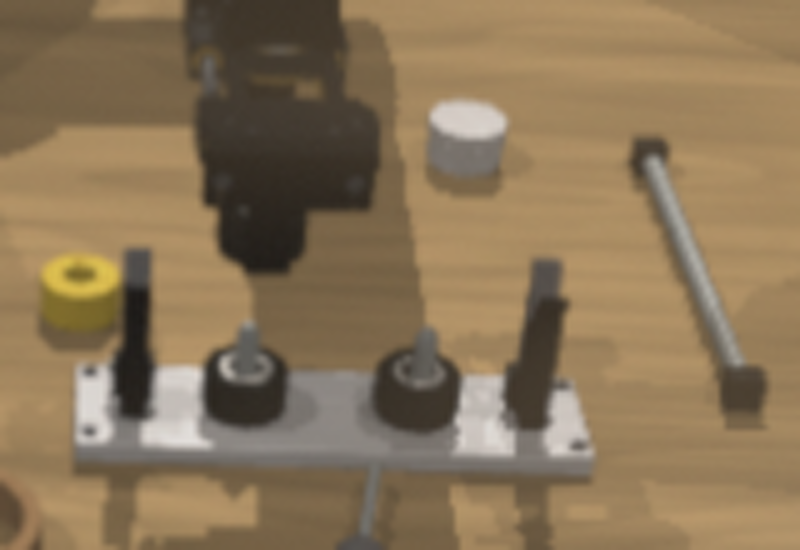

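```bash
python3 -m crank '0 0 0 -0.05 -0.1 0.5 1; 0 0 0 -0.03 -0.03 0.5 1; 0 0 0 0 -0.02 0.3 1';python3 plan.py 0.637 0.142 0.048 2.5
```

```text
time: 16.12
position: [0.6304, 0.1409, 0.0644]
tool_rot: [0.691, 0.723, 0.0, -0.001]
ft_force: [3.8, 2.4, 6.0]
grip_width: 0.0445
t 16.12 p [0.6304 0.1409 0.0644] q [ 0.05  0.75  1.49  0.    0.9  -0.  ] F [3.8 2.4 6. ] w 0.0445
tool x [-0.045  0.999  0.002] y [ 0.999  0.045 -0.001] z [-0.001  0.002 -1.   ]
yaw now 2.6 d world mm [  6.6   1.1 -16.4] n 1
-0.01 -0.02 0.02 0.02 0.17 0.41 G;
```

```bash
python3 -m crank '0 0 0 0.02 0.15 -0.1 1';python3 plan.py 0.637 0.142 0.048 2.5
```

```text
time: 16.25
position: [0.6346, 0.1418, 0.0677]
tool_rot: [0.691, 0.723, -0.001, -0.002]
ft_force: [0.0, -0.9, -0.2]
grip_width: 0.0442
t 16.25 p [0.6346 0.1418 0.0677] q [0.05 0.75 1.48 0.   0.92 0.  ] F [ 0.  -0.9 -0.2] w 0.0442
tool x [-0.045  0.999  0.002] y [ 0.999  0.045 -0.005] z [-0.005  0.002 -1.   ]
yaw now 2.6 d world mm [  2.4   0.2 -19.7] n 1
-0.05 -0.02 0.02 0.00 0.06 0.49 G;
```

```bash
python3 -m crank '0 0 0 0 0.06 0.3 1; 0 0 0 0 0 0.2 1';python3 plan.py 0.637 0.142 0.048 2.5
```

```text
time: 16.5
position: [0.6384, 0.142, 0.0488]
tool_rot: [0.691, 0.723, 0.0, -0.001]
ft_force: [-0.5, 0.2, -0.6]
grip_width: 0.0442
t 16.5 p [0.6384 0.142  0.0488] q [0.05 0.78 1.48 0.   0.88 0.  ] F [-0.5  0.2 -0.6] w 0.0442
tool x [-0.045  0.999  0.002] y [ 0.999  0.045 -0.001] z [-0.002  0.002 -1.   ]
yaw now 2.6 d world mm [-1.4  0.  -0.8] n 1
-0.02 -0.02 0.02 0.00 -0.03 0.02 G;
```

```bash
python3 -m crank '0 0 0 0 0 0 -0.3; 0 0 0 0 0 0 -0.3; 0 0 0 0 0 0 -0.3; 0 0 0 0 0 -0.9 -0.3; 0 0 0 0 0 -0.9 -0.6'; python3 plan.py 0.477 -0.055 0.14 6.5
```

```text
time: 17.12
position: [0.6356, 0.1417, 0.1186]
tool_rot: [0.691, 0.723, -0.003, -0.004]
ft_force: [0.3, 0.2, 1.1]
grip_width: 0.0609
t 17.12 p [0.6356 0.1417 0.1186] q [0.05 0.69 1.44 0.   1.02 0.  ] F [0.3 0.2 1.1] w 0.0609
tool x [-0.045  0.999  0.002] y [ 0.999  0.045 -0.011] z [-0.011  0.001 -1.   ]
yaw now 2.6 d world mm [-158.6 -196.7   21.4] n 7
-0.02 -0.00 -0.11 -0.68 -0.60 -0.07 G; -0.02 -0.00 -0.11 -0.67 -0.61 -0.07 G; -0.02 -0.00 -0.11 -0.66 -0.61 -0.07 G; -0.02 -0.00 -0.11 -0.66 -0.62 -0.07 G; -0.02 -0.00 -0.11 -0.65 -0.62 -0.07 G
-0.02 -0.00 -0.11 -0.65 -0.63 -0.07 G; -0.02 -0.00 -0.11 -0.64 -0.64 -0.08 G;
```

```bash
python3 -m crank '0 0 0 -0.3 -1 -0.5 -1; 0 0 -0.3 -0.8 -1 -0.1 -1; 0 0 -0.3 -1 -0.7 0 -1; 0 0 -0.2 -1 -0.5 0 -1; 0 0 0 -0.9 -0.5 0 -1';python3 -m crank '0 0 0 -0.7 -0.2 0 -1; 0 0 0 0 0 0 -1'; python3 plan.py 0.477 -0.055 0.13 6.5
python3 - <<'E'
from h import *
c=viewer.camera("wrist"); save(c,"w7")
for d in spotter.boxes_of("roller_1_mid",c): w=world(c,d["at"]); print(round(d["score"],2),np.round(w,3),np.round(pix(c,w)))
c=viewer.camera("scene"); cv2.imwrite("pics/s7.png",cv2.cvtColor(cv2.resize(c["img"][150:260,200:480],None,fx=2.8,fy=2.8,interpolation=cv2.INTER_CUBIC),cv2.COLOR_RGB2BGR))
E
```

```text
time: 17.75
position: [0.5033, -0.0294, 0.15]
tool_rot: [0.662, 0.75, 0.002, 0.002]
ft_force: [0.1, -0.5, 0.6]
grip_width: 0.0867
time: 18.0
position: [0.4979, -0.0613, 0.151]
tool_rot: [0.663, 0.748, 0.002, 0.003]
ft_force: [-0.9, -0.7, -0.2]
grip_width: 0.0872
t 18.0 p [ 0.4979 -0.0613  0.151 ] q [-0.35  0.47  1.82  0.    0.85 -0.47] F [-0.9 -0.7 -0.2] w 0.0872
tool x [-0.12   0.993 -0.001] y [0.993 0.12  0.008] z [ 0.008 -0.    -1.   ]
yaw now 6.9 d world mm [-20.9   6.3 -21. ] n 1
0.09 0.02 0.08 0.22 -0.50 0.52 G;
```

View pics/w7.png

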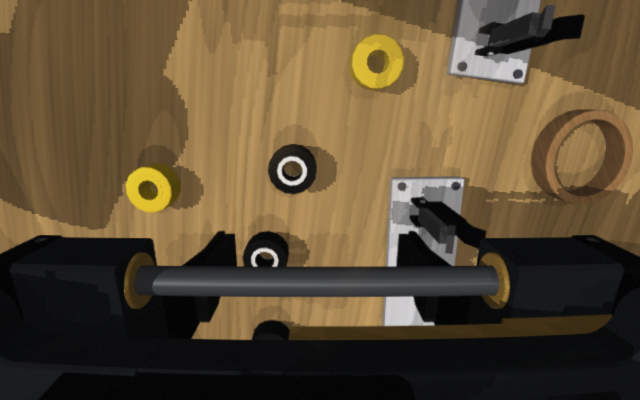

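View pics/s7.png

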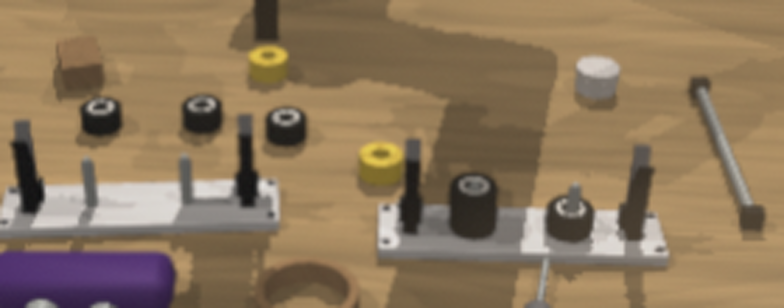

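The two-high stack on F1 looks good. Roller C is at (291,170) in the wrist view, yellow rings at (377,62) and (148,190). Cassette N's end corners are at (391,179) and (467,178).

```bash
python3 - <<'E'
from h import *
c=viewer.camera("wrist")
for p,z in (((291,171),.024),((265,258),.024),((391,179),.012),((467,178),.012),((386,320),.012)): print(p,np.round(ray(c,p,z),4))
E
python3 plan.py 0.479 -0.045 0.006 6.5
```

```text
(291, 171) [ 0.4747 -0.043   0.024 ]
(265, 258) [ 0.4585 -0.1304  0.024 ]
(391, 179) [ 0.5679 -0.0414  0.012 ]
(467, 178) [ 0.6401 -0.0314  0.012 ]
(386, 320) [ 0.5917 -0.1941  0.012 ]
t 18.2 p [ 0.4978 -0.0586  0.1506] q [-0.34  0.47  1.82  0.    0.85 -0.47] F [-0.3  0.1 -0.4] w 0.0871
tool x [-0.124  0.992 -0.   ] y [0.992 0.124 0.007] z [ 0.007  0.    -1.   ]
yaw now 7.1 d world mm [ -18.8   13.6 -144.6] n 4
0.02 0.00 0.03 0.10 -0.11 0.90 G; 0.02 0.00 0.03 0.10 -0.11 0.90 G; 0.02 0.00 0.03 0.10 -0.11 0.90 G; 0.02 0.00 0.03 0.10 -0.11 0.90 G;
```

```bash
python3 -m crank '0.07 0 0 0.1 -0.15 0.9 -0.7; 0 0 0 0.1 -0.12 0.9 -0.7; 0 0 0 0.1 -0.12 0.9 -0.7; 0 0 0 0.1 -0.12 0.87 -0.7';python3 plan.py 0.477 -0.044 0.004 6.5
```

```text
time: 18.7
position: [0.4819, -0.0421, 0.0072]
tool_rot: [0.659, 0.752, 0.003, 0.006]
ft_force: [0.3, -0.4, 0.4]
grip_width: 0.0743
t 18.7 p [ 0.4819 -0.0421  0.0072] q [-0.32  0.73  1.94  0.    0.46 -0.45] F [ 0.3 -0.4  0.4] w 0.0743
tool x [-0.131  0.991 -0.006] y [0.991 0.131 0.012] z [ 0.013 -0.004 -1.   ]
yaw now 7.5 d world mm [-4.9 -1.9 -3.2] n 1
0.14 0.06 0.21 -0.03 -0.13 0.08 G;
```

```bash
python3 -m crank '0.14 0.06 0.1 -0.03 -0.13 0.06 0.3; 0 0 0 0 0 0 1; 0 0 0 0 0 0 1; 0 0 0 0 0 0 1; 0 0 0 0 0 0 1' 20;python3 plan.py 0.477 -0.044 0.004 6.5
```

```text
time: 19.32
position: [0.4782, -0.0425, 0.0062]
tool_rot: [0.661, 0.75, 0.0, 0.001]
ft_force: [-0.6, 0.7, -0.2]
grip_width: 0.0435
t 19.32 p [ 0.4782 -0.0425  0.0062] q [-0.32  0.73  1.94 -0.    0.47 -0.45] F [-0.6  0.7 -0.2] w 0.0435
tool x [-0.126  0.992 -0.001] y [0.992 0.126 0.001] z [ 0.001 -0.001 -1.   ]
yaw now 7.2 d world mm [-1.2 -1.5 -2.2] n 1
0.01 0.01 0.14 -0.03 -0.03 0.06 G;
```

```bash
python3 -m crank '0 0 0 0 0 -0.6 1; 0 0 0 0 0 -1 1; 0 0 0 -0.4 0.1 -1 1; 0 0 0 -0.9 0.5 -0.4 1; 0 0 0 -0.8 0.9 0 1';python3 plan.py 0.616 -0.122 0.11 7
```

```text
time: 19.95
position: [0.5461, -0.1178, 0.1318]
tool_rot: [0.661, 0.751, -0.0, -0.001]
ft_force: [0.4, -0.5, -0.6]
grip_width: 0.0436
t 19.95 p [ 0.5461 -0.1178  0.1318] q [-0.41  0.56  1.68 -0.    0.9  -0.54] F [ 0.4 -0.5 -0.6] w 0.0436
tool x [-0.127  0.992  0.001] y [ 0.992  0.127 -0.001] z [-0.001  0.    -1.   ]
yaw now 7.3 d world mm [ 69.9  -4.2 -21.8] n 2
-0.01 -0.00 0.03 -0.16 0.86 0.27 G; -0.01 -0.00 0.03 -0.16 0.86 0.27 G;
```

```bash
python3 -m crank '0 0 0 -0.2 0.86 0.2 1; 0 0 0 -0.2 0.86 0.2 1; 0 0 0 0 0 0 1';python3 plan.py 0.616 -0.122 0.055 7
python3 - <<'E'
from h import *
c=viewer.camera("scene"); cv2.imwrite("pics/s8.png",cv2.cvtColor(cv2.resize(c["img"][150:260,180:340],None,fx=5,fy=5,interpolation=cv2.INTER_CUBIC),cv2.COLOR_RGB2BGR))
for P in [(.616,-.122,.064),(.627,-.212,.064)]: print((pix(c,P)-[180,150])*5)
E
```

```text
time: 20.32
position: [0.6219, -0.1291, 0.1182]
tool_rot: [0.662, 0.75, 0.001, 0.003]
ft_force: [-1.7, -0.4, -0.8]
grip_width: 0.0434
t 20.32 p [ 0.6219 -0.1291  0.1182] q [-0.38  0.66  1.5  -0.    0.97 -0.5 ] F [-1.7 -0.4 -0.8] w 0.0434
tool x [-0.124  0.992 -0.004] y [0.992 0.124 0.006] z [ 0.006 -0.003 -1.   ]
yaw now 7.1 d world mm [ -5.9   7.1 -63.2] n 2
0.03 0.02 0.01 0.10 -0.07 0.79 G; 0.03 0.02 0.01 0.10 -0.06 0.79 G; 
[431.27643805 281.45988852]
[255.32493579 285.58208723]
```

View pics/s8.png

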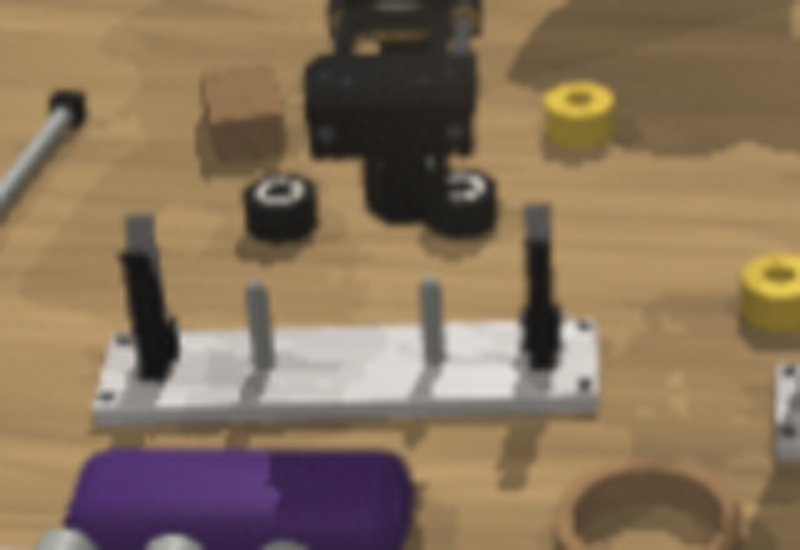

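```bash
python3 -m crank '0.05 0 0 0.2 -0.14 0.2 1; 0 0 0 0 0 0.2 1';python3 plan.py 0.616 -0.122 0.055 7
```

```text
time: 20.62
position: [0.6103, -0.12, 0.1018]
tool_rot: [0.662, 0.75, -0.002, -0.001]
ft_force: [0.0, 0.1, -0.4]
grip_width: 0.0436
t 20.62 p [ 0.6103 -0.12    0.1018] q [-0.37  0.68  1.54 -0.    0.93 -0.49] F [ 0.   0.1 -0.4] w 0.0436
tool x [-0.124  0.992 -0.001] y [ 0.992  0.124 -0.004] z [-0.004 -0.002 -1.   ]
yaw now 7.1 d world mm [  5.7  -2.  -46.8] n 2
-0.02 0.01 0.01 -0.03 0.07 0.58 G; -0.02 0.01 0.01 -0.03 0.07 0.58 G;
```

```bash
python3 -m crank '0 0 0 -0.05 0.14 0.3 1; 0 0 0 0 0 0.3 1';python3 plan.py 0.616 -0.122 0.055 7
```

```text
time: 20.88
position: [0.6155, -0.121, 0.0766]
tool_rot: [0.662, 0.75, -0.002, -0.001]
ft_force: [0.1, -0.0, -0.0]
grip_width: 0.0433
t 20.88 p [ 0.6155 -0.121   0.0766] q [-0.37  0.72  1.54 -0.    0.89 -0.49] F [ 0.1 -0.  -0. ] w 0.0433
tool x [-0.124  0.992 -0.001] y [ 0.992  0.124 -0.004] z [-0.004 -0.002 -1.   ]
yaw now 7.1 d world mm [  0.5  -1.  -21.6] n 1
-0.04 0.02 0.02 -0.03 0.01 0.54 G;
```

```bash
python3 -m crank '0 0 0 0 0 0.5 1; 0 0 0 0 0 0.3 1';python3 plan.py 0.616 -0.122 0.028 7
```

```text
time: 21.12
position: [0.6151, -0.1211, 0.0423]
tool_rot: [0.662, 0.75, -0.002, -0.001]
ft_force: [-0.3, -0.1, -1.2]
grip_width: 0.0434
t 21.12 p [ 0.6151 -0.1211  0.0423] q [-0.37  0.77  1.55 -0.    0.83 -0.49] F [-0.3 -0.1 -1.2] w 0.0434
tool x [-0.124  0.992 -0.001] y [ 0.992  0.124 -0.005] z [-0.005 -0.002 -1.   ]
yaw now 7.1 d world mm [  0.9  -0.9 -14.3] n 1
-0.05 0.01 0.02 -0.03 0.02 0.36 G;
```

```bash
python3 -m crank '0 0 0 0 0 0.35 1; 0 0 0 0 0 0 -0.3; 0 0 0 0 0 0 -0.3; 0 0 0 0 0 0 -0.3; 0 0 0 0 0 -0.9 -0.3'; python3 -m crank '0 0 0 0 0 -1 -0.6; 0 0 0 0 -1 -0.6 -1; 0 0 0 -0.2 -1 0 -1; 0 0 0 -0.2 -1 0 -1; 0 0 0 -0.1 -0.6 0 -1'; python3 plan.py 0.458 -0.145 0.13 7
python3 - <<'E'
from h import *
c=viewer.camera("wrist"); save(c,"w9")
for d in spotter.boxes_of("roller_1_mid",c): w=world(c,d["at"]); print(round(d["score"],2),np.round(w,3),np.round(pix(c,w)))
c=viewer.camera("scene"); cv2.imwrite("pics/s9.png",cv2.cvtColor(cv2.resize(c["img"][150:260,150:430],None,fx=2.8,fy=2.8,interpolation=cv2.INTER_CUBIC),cv2.COLOR_RGB2BGR))
E
```

```text
time: 21.75
position: [0.6132, -0.1205, 0.061]
tool_rot: [0.662, 0.75, -0.003, -0.004]
ft_force: [-0.7, -0.5, -0.1]
grip_width: 0.0567
time: 22.38
position: [0.4764, -0.1608, 0.1348]
tool_rot: [0.661, 0.751, -0.001, 0.005]
ft_force: [0.0, -0.7, -0.2]
grip_width: 0.0863
t 22.38 p [ 0.4764 -0.1608  0.1348] q [-0.55  0.5   1.83 -0.    0.81 -0.67] F [ 0.  -0.7 -0.2] w 0.0863
tool x [-0.127  0.992 -0.009] y [0.992 0.127 0.006] z [ 0.007 -0.008 -1.   ]
yaw now 7.3 d world mm [-18.4  15.8  -4.8] n 1
0.07 0.10 0.06 0.45 -0.41 0.11 G; 
0.47 [ 0.456 -0.134  0.027] [294. 162.]
```

View pics/w9.png

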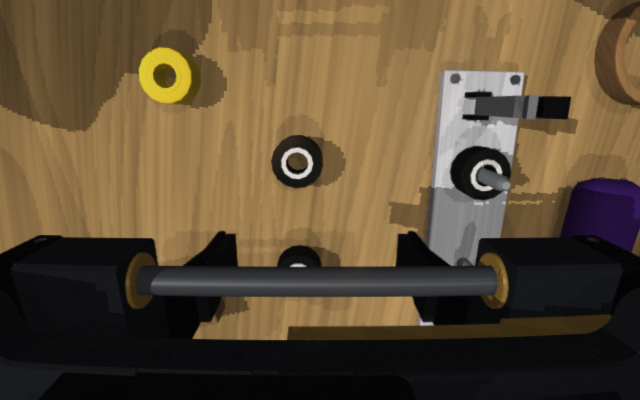

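View pics/s9.png

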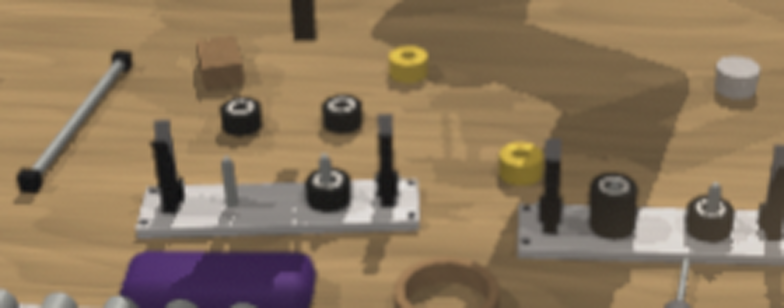

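C is on N2. Roller B is at (297,162) in the wrist view.

```bash
python3 - <<'E'
from h import *
c=viewer.camera("wrist")
for p,z in (((297,163),.024),): print(p,np.round(ray(c,p,z),4))
E
python3 plan.py 0.458 -0.135 0.006 7
```

```text
(297, 163) [ 0.4594 -0.1353  0.024 ]
t 22.57 p [ 0.4786 -0.161   0.1346] q [-0.54  0.5   1.82 -0.    0.81 -0.67] F [ 0.6 -0.9  0.8] w 0.0869
tool x [-0.126  0.992 -0.009] y [0.992 0.127 0.007] z [ 0.008 -0.008 -1.   ]
yaw now 7.3 d world mm [ -20.6   26.  -128.6] n 4
0.02 0.03 0.01 0.18 -0.11 0.80 G; 0.02 0.03 0.01 0.18 -0.11 0.80 G; 0.02 0.03 0.01 0.18 -0.11 0.80 G; 0.02 0.03 0.01 0.18 -0.11 0.80 G;
```

```bash
python3 -m crank '0.1 0.1 0 0.25 -0.2 0.8 -0.7; 0 0 0 0.2 -0.15 0.8 -0.7; 0 0 0 0.13 -0.1 0.8 -0.7; 0 0 0 0.1 -0.1 0.76 -0.7';python3 plan.py 0.459 -0.136 0.004 7
```

```text
time: 23.08
position: [0.4652, -0.1403, 0.0079]
tool_rot: [0.66, 0.751, 0.002, 0.01]
ft_force: [-0.3, 0.8, 0.1]
grip_width: 0.0741
t 23.07 p [ 0.4652 -0.1403  0.0079] q [-0.52  0.73  1.94 -0.    0.45 -0.65] F [-0.3  0.8  0.1] w 0.0741
tool x [-0.129  0.992 -0.013] y [0.991 0.129 0.015] z [ 0.017 -0.01  -1.   ]
yaw now 7.4 d world mm [-6.2  4.3 -3.9] n 1
0.18 0.14 0.08 0.13 -0.14 0.09 G;
```

```bash
python3 -m crank '0.18 0.14 0 0.13 -0.14 0.06 0.3; 0 0 0 0 0 0 1; 0 0 0 0 0 0 1; 0 0 0 0 0 0 1; 0 0 0 0 0 0 1' 20;python3 plan.py 0.459 -0.136 0.004 7
```

```text
time: 23.7
position: [0.4628, -0.1362, 0.0064]
tool_rot: [0.659, 0.752, 0.0, 0.002]
ft_force: [-0.7, 0.4, -0.7]
grip_width: 0.0433
t 23.7 p [ 0.4628 -0.1362  0.0064] q [-0.52  0.73  1.94 -0.    0.47 -0.65] F [-0.7  0.4 -0.7] w 0.0433
tool x [-0.131  0.991 -0.002] y [0.991 0.131 0.003] z [ 0.003 -0.002 -1.   ]
yaw now 7.5 d world mm [-3.8  0.2 -2.4] n 1
0.03 0.03 0.11 0.02 -0.09 0.06 G;
```

```bash
python3 -m crank '0 0 0 0 0 -0.6 1; 0 0 0 0 0 -1 1; 0 0 0 0 0.3 -1 1; 0 0 0 0 0.9 -0.5 1; 0 0 0 0 1 0 1';python3 plan.py 0.616 -0.122 0.12 7
```

```text
time: 24.32
position: [0.5485, -0.1245, 0.1361]
tool_rot: [0.661, 0.751, 0.0, 0.001]
ft_force: [-0.4, 0.5, -0.6]
grip_width: 0.0432
t 24.32 p [ 0.5485 -0.1245  0.1361] q [-0.42  0.56  1.67 -0.    0.91 -0.55] F [-0.4  0.5 -0.6] w 0.0432
tool x [-0.127  0.992 -0.001] y [0.992 0.127 0.001] z [ 0.002 -0.001 -1.   ]
yaw now 7.3 d world mm [ 67.5   2.5 -16.1] n 2
0.01 0.01 0.03 -0.08 0.84 0.20 G; 0.01 0.01 0.03 -0.07 0.84 0.20 G;
```

```bash
python3 -m crank '0 0 0 -0.06 0.84 0.15 1; 0 0 0 -0.03 0.8 0.15 1; 0 0 0 0 0 0.1 1';python3 plan.py 0.616 -0.122 0.085 7
```

```text
time: 24.7
position: [0.6191, -0.1198, 0.1226]
tool_rot: [0.66, 0.751, 0.001, 0.004]
ft_force: [-1.3, 0.5, -0.3]
grip_width: 0.0436
t 24.7 p [ 0.6191 -0.1198  0.1226] q [-0.37  0.65  1.51 -0.    0.97 -0.5 ] F [-1.3  0.5 -0.3] w 0.0436
tool x [-0.128  0.992 -0.005] y [0.992 0.128 0.008] z [ 0.008 -0.004 -1.   ]
yaw now 7.4 d world mm [ -3.1  -2.2 -37.6] n 1
0.09 0.05 0.07 -0.04 -0.09 0.94 G;
```

```bash
python3 -m crank '0.09 0.05 0 -0.04 -0.06 0.5 1; 0 0 0 0 0 0.4 1';python3 plan.py 0.616 -0.122 0.06 7
python3 - <<'E'
from h import *
c=viewer.camera("scene"); cv2.imwrite("pics/s10.png",cv2.cvtColor(cv2.resize(c["img"][150:260,180:340],None,fx=5,fy=5,interpolation=cv2.INTER_CUBIC),cv2.COLOR_RGB2BGR))
E
```

```text
time: 24.95
position: [0.6149, -0.1218, 0.0851]
tool_rot: [0.66, 0.751, -0.001, -0.001]
ft_force: [-0.1, 0.0, -0.3]
grip_width: 0.0433
t 24.95 p [ 0.6149 -0.1218  0.0851] q [-0.37  0.7   1.53 -0.    0.91 -0.5 ] F [-0.1  0.  -0.3] w 0.0433
tool x [-0.128  0.992  0.   ] y [ 0.992  0.128 -0.002] z [-0.002  0.    -1.   ]
yaw now 7.4 d world mm [  1.1  -0.2 -25.1] n 1
-0.02 -0.00 0.07 -0.01 0.03 0.63 G;
```

View pics/s10.png

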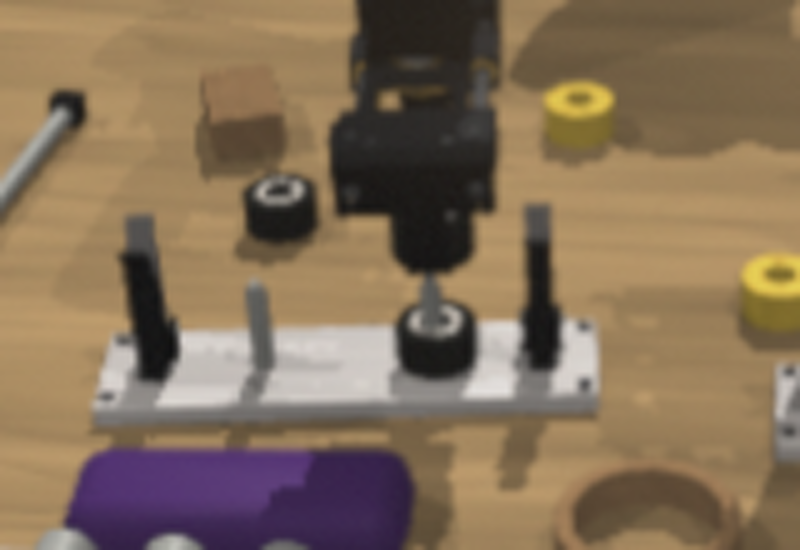

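Aligned: roller at (432,235), post tip at (430,278).

```bash
python3 -m crank '0 0 0 0 0.03 0.5 1; 0 0 0 0 0 0.4 1';python3 plan.py 0.616 -0.122 0.047 7
```

```text
time: 25.25
position: [0.6132, -0.1216, 0.0455]
tool_rot: [0.661, 0.751, -0.002, -0.003]
ft_force: [0.0, 0.7, -0.3]
grip_width: 0.0436
t 25.25 p [ 0.6132 -0.1216  0.0455] q [-0.37  0.76  1.55 -0.    0.84 -0.5 ] F [ 0.   0.7 -0.3] w 0.0436
tool x [-0.127  0.992  0.002] y [ 0.992  0.127 -0.006] z [-0.007  0.002 -1.   ]
yaw now 7.3 d world mm [ 2.8 -0.4  1.5] n 1
-0.07 -0.03 0.06 -0.02 0.07 -0.04 G;
```

Threaded without contact force. Releasing, then on to roller A.

```bash
python3 -m crank '0 0 0 0 0 0 -0.3; 0 0 0 0 0 0 -0.3; 0 0 0 0 0 0 -0.3; 0 0 0 0 0 -0.9 -0.3; 0 0 0 0 0 -0.9 -0.6'; python3 -m crank '0 0 0 -0.2 -1 -0.5 -1; 0 0 0 -0.8 -1 0 -1; 0 0 0 -0.8 -1 0 -1; 0 0 0 -0.8 -0.5 0 -1; 0 0 0 0 0 0 -1'; python3 plan.py 0.47 -0.255 0.13 7
python3 - <<'E'
from h import *
c=viewer.camera("wrist"); save(c,"w11")
for d in spotter.boxes_of("roller_1_mid",c): w=world(c,d["at"]); print(round(d["score"],2),np.round(w,3),np.round(pix(c,w)))
c=viewer.camera("scene"); cv2.imwrite("pics/s11.png",cv2.cvtColor(cv2.resize(c["img"][150:260,150:430],None,fx=2.8,fy=2.8,interpolation=cv2.INTER_CUBIC),cv2.COLOR_RGB2BGR))
E
```

```text
time: 25.88
position: [0.6107, -0.1207, 0.1165]
tool_rot: [0.661, 0.75, -0.003, -0.007]
ft_force: [-0.5, -0.5, 0.2]
grip_width: 0.0609
time: 26.5
position: [0.4868, -0.2456, 0.1462]
tool_rot: [0.66, 0.752, -0.001, 0.001]
ft_force: [0.3, 0.0, 0.2]
grip_width: 0.0871
t 26.5 p [ 0.4868 -0.2456  0.1462] q [-0.67  0.53  1.71 -0.    0.91 -0.8 ] F [0.3 0.  0.2] w 0.0871
tool x [-0.13   0.992 -0.003] y [0.992 0.13  0.   ] z [ 0.001 -0.003 -1.   ]
yaw now 7.4 d world mm [-16.8  -9.4 -16.2] n 1
0.00 0.03 0.09 -0.18 -0.45 0.41 G;
```

View pics/w11.png

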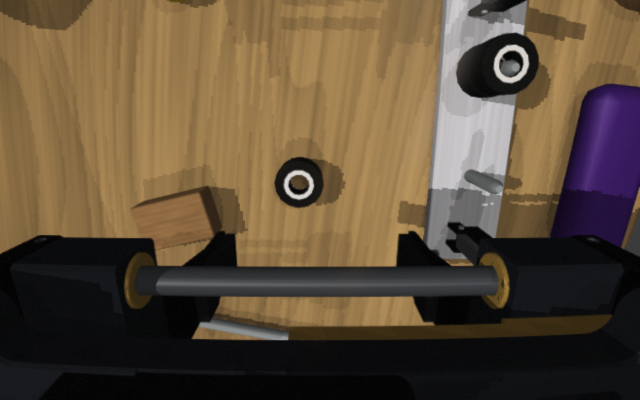

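View pics/s11.png

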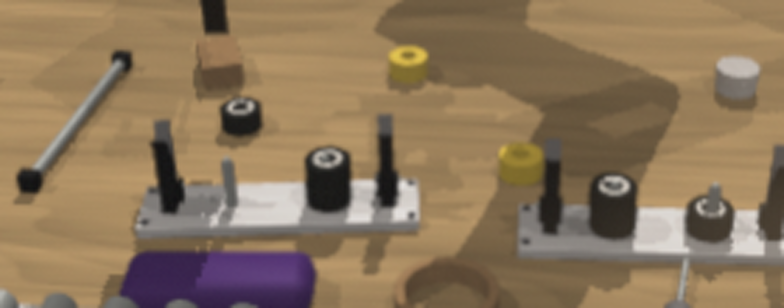

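B is stacked on N2. The last roller, A, is at (299,183). The carton's nearest corner is at about (215,190)-(222,240).

```bash
python3 - <<'E'
from h import *
c=viewer.camera("wrist")
for p,z in (((299,184),.024),((206,188),.028),((218,240),.0)): print(p,np.round(ray(c,p,z),4))
E
python3 plan.py 0.471 -0.24 0.006 7
```

```text
(299, 184) [ 0.4719 -0.2367  0.024 ]
(206, 188) [ 0.3911 -0.2502  0.028 ]
(218, 240) [ 0.3967 -0.311   0.    ]
t 26.7 p [ 0.4876 -0.2422  0.1454] q [-0.67  0.53  1.71 -0.    0.91 -0.8 ] F [-0.1  0.7 -0. ] w 0.0872
tool x [-0.134  0.991 -0.001] y [ 0.991  0.134 -0.001] z [-0.001 -0.001 -1.   ]
yaw now 7.7 d world mm [ -16.6    2.2 -139.4] n 4
-0.00 0.00 0.04 0.03 -0.10 0.87 G; -0.00 0.00 0.04 0.03 -0.10 0.87 G; -0.00 0.00 0.04 0.03 -0.10 0.87 G; -0.00 0.00 0.04 0.03 -0.10 0.87 G;
```

```bash
python3 -m crank '0 0 0 0.05 -0.1 0.87 -0.6; 0 0 0 0.04 -0.1 0.87 -0.6; 0 0 0 0.04 -0.1 0.87 -0.6; 0 0 0 0.03 -0.1 0.8 -0.6';python3 plan.py 0.471 -0.239 0.004 7
```

```text
time: 27.2
position: [0.4771, -0.2357, 0.0086]
tool_rot: [0.655, 0.756, 0.0, 0.005]
ft_force: [1.1, -1.1, 0.7]
grip_width: 0.0697
t 27.2 p [ 0.4771 -0.2357  0.0086] q [-0.67  0.75  1.82 -0.    0.56 -0.81] F [ 1.1 -1.1  0.7] w 0.0697
tool x [-0.143  0.99  -0.008] y [0.99  0.143 0.007] z [ 0.008 -0.007 -1.   ]
yaw now 8.2 d world mm [-6.1 -3.3 -4.6] n 1
0.08 0.09 0.24 -0.06 -0.16 0.11 G;
```

```bash
python3 -m crank '0.08 0.09 0.2 -0.06 -0.16 0.08 0.3; 0 0 0 0 0 0 1; 0 0 0 0 0 0 1; 0 0 0 0 0 0 1; 0 0 0 0 0 0 1' 20;python3 plan.py 0.471 -0.239 0.004 7
```

```text
time: 27.82
position: [0.4728, -0.2376, 0.0067]
tool_rot: [0.66, 0.751, 0.0, 0.0]
ft_force: [0.2, -0.3, -0.8]
grip_width: 0.0441
t 27.82 p [ 0.4728 -0.2376  0.0067] q [-0.68  0.75  1.82  0.    0.57 -0.81] F [ 0.2 -0.3 -0.8] w 0.0441
tool x [-0.128  0.992 -0.   ] y [0.992 0.128 0.001] z [ 0.001  0.    -1.   ]
yaw now 7.4 d world mm [-1.8 -1.4 -2.7] n 1
0.01 0.00 0.07 -0.03 -0.05 0.07 G;
```

```bash
python3 -m crank '0 0 0 0 0 -0.6 1; 0 0 0 0 0 -1 1; 0 0 0 0.1 0.3 -1 1; 0 0 0 0 1 -0.5 1; 0 0 0 0 1 0 1';python3 plan.py 0.627 -0.212 0.12 7
```

```text
time: 28.45
position: [0.5629, -0.2219, 0.1365]
tool_rot: [0.662, 0.75, 0.0, -0.0]
ft_force: [-0.1, -0.5, -1.0]
grip_width: 0.0443
t 28.45 p [ 0.5629 -0.2219  0.1365] q [-0.56  0.61  1.56  0.    0.97 -0.69] F [-0.1 -0.5 -1. ] w 0.0443
tool x [-0.124  0.992  0.001] y [0.992 0.124 0.   ] z [ 0.     0.001 -1.   ]
yaw now 7.1 d world mm [ 64.1   9.9 -16.5] n 2
0.00 -0.00 0.01 0.02 0.81 0.21 G; 0.00 -0.00 0.01 0.02 0.81 0.21 G;
```

```bash
python3 -m crank '0 0 0 0.02 0.8 0.15 1; 0 0 0 0.02 0.75 0.15 1; 0 0 0 0 0 0.1 1';python3 plan.py 0.627 -0.212 0.085 7
```

```text
time: 28.82
position: [0.6292, -0.2122, 0.123]
tool_rot: [0.661, 0.75, 0.001, 0.003]
ft_force: [0.5, -0.6, -0.4]
grip_width: 0.0444
t 28.82 p [ 0.6292 -0.2122  0.123 ] q [-0.49  0.69  1.42  0.    1.03 -0.62] F [ 0.5 -0.6 -0.4] w 0.0444
tool x [-0.126  0.992 -0.003] y [0.992 0.126 0.006] z [ 0.006 -0.002 -1.   ]
yaw now 7.2 d world mm [ -2.2   0.2 -38. ] n 1
0.07 0.04 0.05 0.02 -0.06 0.95 G;
```

```bash
python3 -m crank '0.07 0.04 0 0 -0.05 0.6 1; 0 0 0 0 0 0.6 1';python3 plan.py 0.627 -0.212 0.03 7
```

```text
time: 29.08
position: [0.6265, -0.2129, 0.0758]
tool_rot: [0.661, 0.751, -0.0, 0.001]
ft_force: [-0.6, 0.1, -1.3]
grip_width: 0.0445
t 29.07 p [ 0.6265 -0.2129  0.0758] q [-0.5   0.75  1.45 -0.    0.94 -0.62] F [-0.6  0.1 -1.3] w 0.0445
tool x [-0.127  0.992 -0.001] y [0.992 0.127 0.   ] z [ 0.001 -0.001 -1.   ]
yaw now 7.3 d world mm [  0.5   0.9 -45.8] n 2
0.00 0.01 0.03 0.01 0.01 0.57 G; 0.00 0.01 0.03 0.01 0.01 0.57 G;
```

```bash
python3 -m crank '0 0 0 0.02 0 0.5 1; 0 0 0 0 0 0.4 1';python3 plan.py 0.627 -0.212 0.03 7
```

```text
time: 29.32
position: [0.6233, -0.212, 0.0383]
tool_rot: [0.661, 0.75, -0.001, -0.001]
ft_force: [1.6, 0.7, 0.1]
grip_width: 0.0442
t 29.32 p [ 0.6233 -0.212   0.0383] q [-0.5   0.8   1.47 -0.    0.88 -0.62] F [1.6 0.7 0.1] w 0.0442
tool x [-0.126  0.992  0.001] y [ 0.992  0.126 -0.003] z [-0.003  0.    -1.   ]
yaw now 7.2 d world mm [ 3.7 -0.  -8.3] n 1
-0.03 -0.01 0.04 -0.01 0.09 0.21 G;
```

```bash
python3 -m crank '0 0 0 0 0 0 -0.3; 0 0 0 0 0 0 -0.3; 0 0 0 0 0 0 -0.3; 0 0 0 0 0 -0.9 -0.3; 0 0 0 0 0 -0.9 -0.6'; python3 -m crank '0 0 0 0 0 -1 -0.6; 0 0 0 0 -0.5 -0.5 -1; 0 0 0 0 0 0 -1'; python3 plan.py 0.48 -0.414 0.16 86
python3 - <<'E'
from h import *
c=viewer.camera("scene"); cv2.imwrite("pics/s12.png",cv2.cvtColor(cv2.resize(c["img"][150:260,150:430],None,fx=2.8,fy=2.8,interpolation=cv2.INTER_CUBIC),cv2.COLOR_RGB2BGR))
c=viewer.camera("side"); save(c,"si12")
E
```

```text
time: 29.95
position: [0.6203, -0.2117, 0.1102]
tool_rot: [0.661, 0.75, -0.002, -0.005]
ft_force: [0.5, -0.0, -0.7]
grip_width: 0.0608
time: 30.32
position: [0.6027, -0.2155, 0.1778]
tool_rot: [0.661, 0.75, -0.001, -0.0]
ft_force: [0.3, -0.4, 0.1]
grip_width: 0.0817
t 30.32 p [ 0.6027 -0.2155  0.1778] q [-0.52  0.6   1.44 -0.    1.11 -0.64] F [ 0.3 -0.4  0.1] w 0.0817
tool x [-0.126  0.992 -0.001] y [ 0.992  0.126 -0.002] z [-0.002 -0.002 -1.   ]Traceback (most recent call last):
  File "plan.py", line 19, in <module>
    a=list(map(float,sys.argv[1:])); plan(*a[:4],n=int(a[4]) if len(a)>4 else None)
                                     ~~~~^^^^^^^^^^^^^^^^^^^^^^^^^^^^^^^^^^^^^^^^^^
  File "plan.py", line 7, in plan
    T=R.from_matrix(np.column_stack([[-np.sin(a)*-1*-1*-1,np.cos(a),0],[np.cos(a),np.sin(a),0],[0,0,-1]]))
  File "scipy/spatial/transform/_rotation.pyx", line 1143, in scipy.spatial.transform._rotation.Rotation.from_matrix
ValueError: Non-positive determinant (left-handed or null coordinate frame) in rotation matrix 0: [[ 0.99756405  0.06975647  0.        ]
 [ 0.06975647  0.99756405  0.        ]
 [ 0.          0.         -1.        ]].
```

View pics/s12.png

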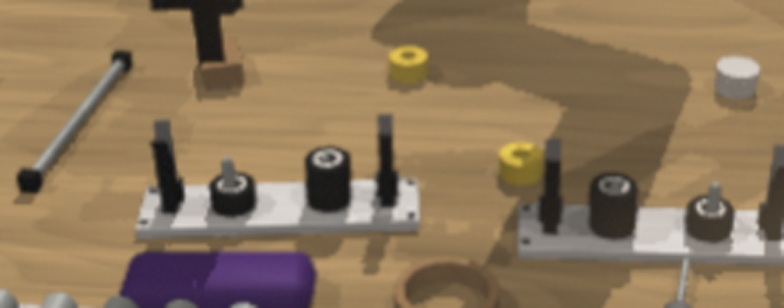

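View pics/si12.png

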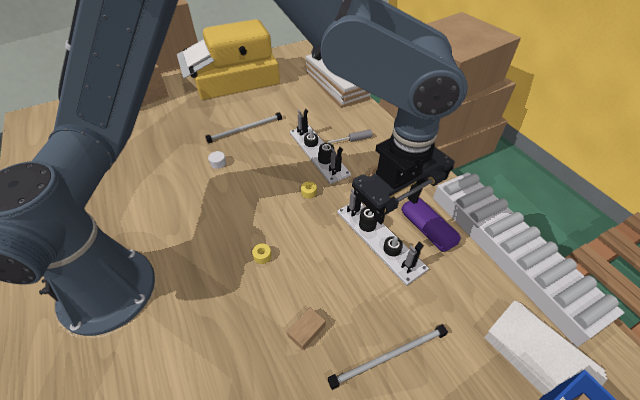

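All six rollers are now on posts and lying flat, and no loose black ones are left on the table. The rods lie at (333,381)-(442,331) and (209,138)-(280,117) in the side view.

```bash
sed -i '/T=R.from_matrix(np.array/s/; T=.*//; /T=R.from_matrix(np.column_stack(\[\[-np/d' plan.py; python3 plan.py 0.48 -0.414 0.16 86
```

```text
t 30.43 p [ 0.6031 -0.2151  0.1758] q [-0.52  0.6   1.43 -0.    1.11 -0.64] F [-0.7 -0.9 -0.4] w 0.085
tool x [-0.126  0.992 -0.   ] y [ 0.992  0.126 -0.004] z [-0.004 -0.001 -1.   ]
yaw now 7.2 d world mm [-123.1 -198.9  -15.8] n 16
-0.00 -0.00 -0.98 -0.28 -0.23 0.03 G; -0.00 -0.00 -0.98 -0.26 -0.25 0.03 G; -0.00 -0.00 -0.98 -0.24 -0.28 0.03 G; -0.00 -0.00 -0.98 -0.22 -0.29 0.03 G; -0.00 -0.00 -0.98 -0.19 -0.31 0.03 G
-0.00 -0.00 -0.98 -0.16 -0.33 0.03 G; -0.00 -0.00 -0.98 -0.13 -0.34 0.03 G; -0.00 -0.00 -0.98 -0.10 -0.35 0.03 G; -0.00 -0.00 -0.98 -0.07 -0.36 0.03 G; -0.00 -0.00 -0.98 -0.04 -0.36 0.03 G
-0.00 -0.00 -0.98 -0.01 -0.37 0.03 G; -0.00 -0.00 -0.98 0.02 -0.36 0.03 G; -0.00 -0.00 -0.98 0.05 -0.36 0.02 G; -0.00 -0.00 -0.98 0.08 -0.36 0.02 G; -0.00 -0.00 -0.98 0.11 -0.35 0.02 G
-0.00 -0.00 -0.98 0.14 -0.34 0.02 G;
```

```bash
python3 -m crank '0 0 -1 -0.28 -0.23 -0.1 -1; 0 0 -1 -0.26 -0.25 0 -1; 0 0 -1 -0.24 -0.28 0 -1; 0 0 -1 -0.22 -0.3 0 -1; 0 0 -1 -0.19 -0.31 0 -1'; python3 -m crank '0 0 -1 -0.16 -0.33 0 -1; 0 0 -1 -0.13 -0.34 0 -1; 0 0 -1 -0.1 -0.35 0 -1; 0 0 -1 -0.07 -0.36 0 -1; 0 0 -1 -0.04 -0.36 0 -1'; python3 plan.py 0.48 -0.414 0.16 86
```

```text
time: 31.05
position: [0.5646, -0.2758, 0.1717]
tool_rot: [0.475, 0.88, -0.0, -0.007]
ft_force: [0.2, 0.2, -0.1]
grip_width: 0.0873
time: 31.68
position: [0.5265, -0.3382, 0.1622]
tool_rot: [0.266, 0.964, 0.005, -0.012]
ft_force: [0.4, -0.5, 1.2]
grip_width: 0.0868
t 31.68 p [ 0.5265 -0.3382  0.1622] q [-0.75  0.61  1.47 -0.    1.09 -1.78] F [ 0.4 -0.5  1.2] w 0.0868
tool x [-0.858  0.512  0.026] y [0.512 0.859 0.002] z [-0.022  0.016 -1.   ]
yaw now 59.2 d world mm [-46.5 -75.8  -2.2] n 6
0.02 -0.05 -0.89 0.00 -0.37 0.01 G; 0.02 -0.05 -0.89 0.03 -0.37 0.01 G; 0.02 -0.05 -0.89 0.06 -0.37 0.01 G; 0.02 -0.05 -0.89 0.09 -0.36 0.01 G; 0.02 -0.05 -0.89 0.12 -0.35 0.01 G
0.02 -0.05 -0.89 0.15 -0.34 0.01 G;
```

```bash
python3 -m crank '0.1 -0.3 -0.9 0 -0.37 0 -1; 0 0 -0.9 0.03 -0.37 0 -1; 0 0 -0.9 0.06 -0.37 0 -1; 0 0 -0.9 0.09 -0.36 0 -1; 0 0 -0.9 0.12 -0.35 0 -1'; python3 -m crank '0 0 -0.8 0.14 -0.2 0 -1; 0 0 0 0 0 0 -1'; python3 plan.py 0.48 -0.414 0.16 86
python3 - <<'E'
from h import *
c=viewer.camera("wrist"); save(c,"w13")
c=viewer.camera("side"); cv2.imwrite("pics/si13.png",cv2.cvtColor(cv2.resize(c["img"][300:400,310:470],None,fx=5,fy=5,interpolation=cv2.INTER_CUBIC),cv2.COLOR_RGB2BGR))
c=viewer.camera("scene"); cv2.imwrite("pics/s13.png",cv2.cvtColor(cv2.resize(c["img"][150:230,140:240],None,fx=6,fy=6,interpolation=cv2.INTER_CUBIC),cv2.COLOR_RGB2BGR))
E
```

```text
time: 32.3
position: [0.4874, -0.4015, 0.1528]
tool_rot: [0.065, 0.998, 0.002, -0.005]
ft_force: [0.7, -0.3, -0.5]
grip_width: 0.0869
time: 32.55
position: [0.4803, -0.409, 0.1492]
tool_rot: [0.03, 1.0, 0.004, -0.007]
ft_force: [0.4, -1.1, 0.1]
grip_width: 0.0871
t 32.55 p [ 0.4803 -0.409   0.1492] q [-0.88  0.63  1.47 -0.01  1.06 -2.39] F [ 0.4 -1.1  0.1] w 0.0871
tool x [-0.998  0.06   0.014] y [0.06  0.998 0.008] z [-0.013  0.009 -1.   ]
yaw now 86.5 d world mm [-0.3 -5.  10.8] n 1
0.09 -0.16 0.11 0.00 -0.12 -0.27 G;
```

View pics/w13.png

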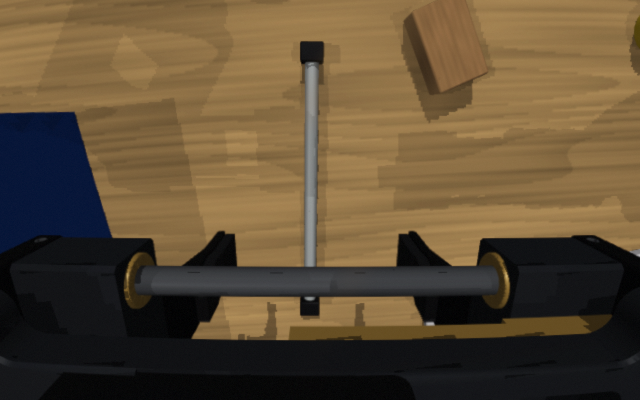

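View pics/si13.png

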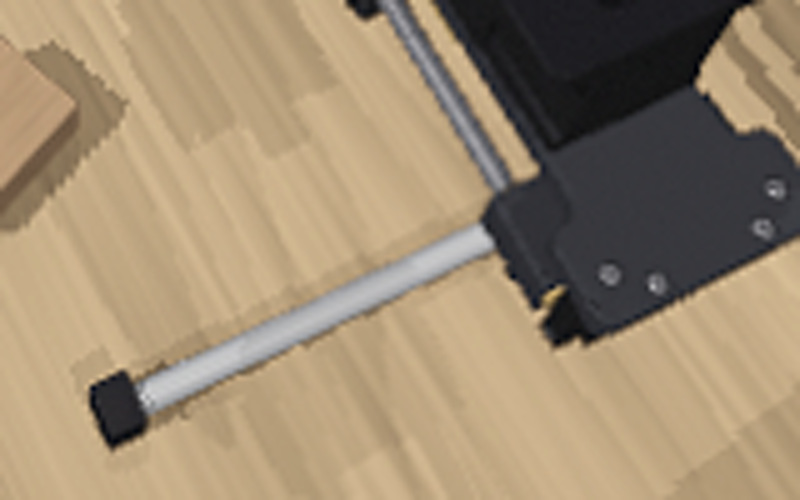

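View pics/s13.png

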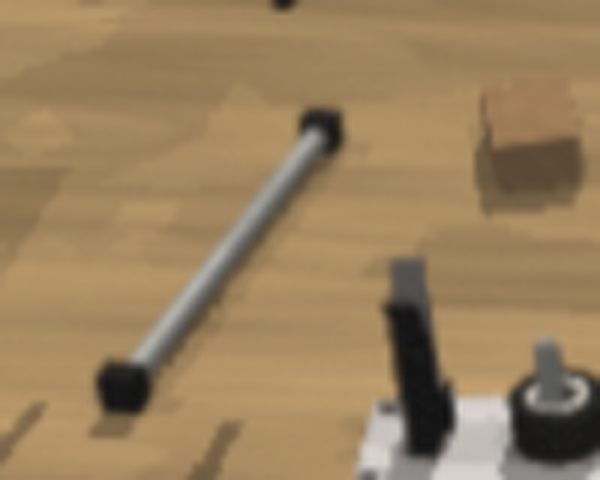

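Wrist view: the rod runs from the block at (312,41) to the block at (310,315), nearly vertical in the picture, carton well clear at (445,45).

```bash
python3 - <<'E'
from h import *
c=viewer.camera("wrist"); 
a=ray(c,(312,41),.02); b=ray(c,(310,316),.02); a2=ray(c,(312,64),.016); b2=ray(c,(310,298),.016)
print(a,b,(a+b)/2,np.linalg.norm(a-b)); print(a2,b2,(a2+b2)/2,np.linalg.norm(a2-b2)); print(np.degrees(np.arctan2(b[1]-a[1],b[0]-a[0])), c["xyz"])
s=viewer.camera("scene")
# predicted model ends in scene/side
f=lambda p:(p[0]/6+140,p[1]/6+150)
p=ray(s,f((321,118)),.02);q=ray(s,f((125,372)),.02);print(p,q,(p+q)/2,np.linalg.norm(p-q))
E
python3 plan.py 0.48 -0.412 0.006 86.5
```

```text
[ 0.35220679 -0.40363124  0.02      ] [ 0.61126947 -0.42195448  0.02      ] [ 0.48173813 -0.41279286  0.02      ] 0.2597098605993211
[ 0.36979463 -0.40474186  0.016     ] [ 0.59270567 -0.42078584  0.016     ] [ 0.48125015 -0.41276385  0.016     ] 0.22348767512854287
-4.045734474340277 [ 0.40988883 -0.40584359  0.31239527]
[ 0.35890732 -0.40192948  0.02      ] [ 0.60091781 -0.41890951  0.02      ] [ 0.47991256 -0.4104195   0.02      ] 0.24260544294352898
t 32.8 p [ 0.481  -0.4084  0.1506] q [-0.88  0.62  1.47 -0.01  1.06 -2.39] F [ 0.1 -0.5  0. ] w 0.0873
tool x [-0.998  0.059  0.012] y [0.059 0.998 0.007] z [-0.012  0.007 -1.   ]
yaw now 86.6 d world mm [  -1.    -3.6 -144.6] n 4
0.02 -0.04 0.01 -0.01 -0.03 0.90 G; 0.02 -0.04 0.01 -0.00 -0.03 0.90 G; 0.02 -0.04 0.01 -0.00 -0.03 0.90 G; 0.02 -0.04 0.01 0.00 -0.02 0.90 G;
```

```bash
python3 -m crank '0.1 -0.15 0.1 -0.01 -0.04 0.9 -0.5; 0 0 0 0 -0.03 0.9 -0.5; 0 0 0 0 -0.02 0.9 -0.5; 0 0 0 0 -0.01 0.8 -0.5';python3 plan.py 0.481 -0.413 0.003 86
```

```text
time: 33.3
position: [0.4858, -0.4148, 0.0117]
tool_rot: [0.033, 0.999, -0.006, 0.005]
ft_force: [0.5, -0.4, -1.5]
grip_width: 0.0664
t 33.3 p [ 0.4858 -0.4148  0.0117] q [-0.88  0.82  1.54 -0.    0.77 -2.38] F [ 0.5 -0.4 -1.5] w 0.0664
tool x [-0.998  0.067 -0.01 ] y [ 0.067  0.998 -0.011] z [ 0.009 -0.012 -1.   ]
yaw now 86.2 d world mm [-4.8  1.8 -8.7] n 1
-0.13 0.11 0.04 0.12 0.04 0.21 G;
```

```bash
python3 -m crank '-0.13 0.11 0 0.12 0.04 0.2 0.3; 0 0 0 0 0 0 1; 0 0 0 0 0 0 1; 0 0 0 0 0 0 1; 0 0 0 0 0 0 1' 50;python3 plan.py 0.481 -0.413 0.003 86
```

```text
time: 33.92
position: [0.4822, -0.413, 0.0053]
tool_rot: [0.033, 0.999, -0.0, 0.001]
ft_force: [0.2, -0.6, 0.7]
grip_width: 0.0236
t 33.92 p [ 0.4822 -0.413   0.0053] q [-0.88  0.83  1.54  0.    0.77 -2.39] F [ 0.2 -0.6  0.7] w 0.0236
tool x [-0.998  0.066 -0.001] y [ 0.066  0.998 -0.001] z [ 0.001 -0.001 -1.   ]
yaw now 86.2 d world mm [-1.2 -0.  -2.3] n 1
-0.01 0.01 0.04 0.03 -0.00 0.06 G;
```

```bash
python3 -m crank '0 0 0 0.03 0 0.05 1; 0 0 0 0 0 0 1; 0 0 0 0 0 0 1' 60;python3 plan.py 0.481 -0.413 0.1 86
```

```text
time: 34.3
position: [0.4812, -0.4132, 0.0039]
tool_rot: [0.033, 0.999, -0.001, 0.001]
ft_force: [0.1, 0.4, -0.4]
grip_width: 0.0099
t 34.3 p [ 0.4812 -0.4132  0.0039] q [-0.89  0.83  1.54  0.    0.76 -2.39] F [ 0.1  0.4 -0.4] w 0.0099
tool x [-0.998  0.066 -0.002] y [ 0.066  0.998 -0.001] z [ 0.002 -0.002 -1.   ]
yaw now 86.2 d world mm [-0.2  0.2 96.1] n 3
-0.01 0.01 0.01 -0.00 0.00 -0.80 G; -0.01 0.01 0.01 0.00 0.00 -0.80 G; -0.01 0.01 0.01 0.00 0.00 -0.80 G;
```

```bash
python3 -m crank '0 0 0 0 0 0 1; 0 0 0 0 0 -0.3 1'; python3 plan.py 0.481 -0.413 0.1 86
python3 - <<'E'
from h import *
c=viewer.camera("wrist"); save(c,"w14")
E
```

```text
time: 34.55
position: [0.4803, -0.4121, 0.0151]
tool_rot: [0.033, 0.999, 0.001, -0.0]
ft_force: [-0.1, -0.1, -1.7]
grip_width: 0.0101
t 34.55 p [ 0.4803 -0.4121  0.0151] q [-0.89  0.81  1.54  0.    0.79 -2.39] F [-0.1 -0.1 -1.7] w 0.0101
tool x [-0.998  0.066  0.   ] y [0.066 0.998 0.001] z [-0.     0.001 -1.   ]
yaw now 86.2 d world mm [ 0.7 -0.9 84.9] n 3
0.00 -0.00 0.01 -0.01 -0.01 -0.71 G; 0.00 -0.00 0.01 -0.01 -0.01 -0.71 G; 0.00 -0.00 0.01 -0.01 -0.01 -0.71 G;
```

View pics/w14.png

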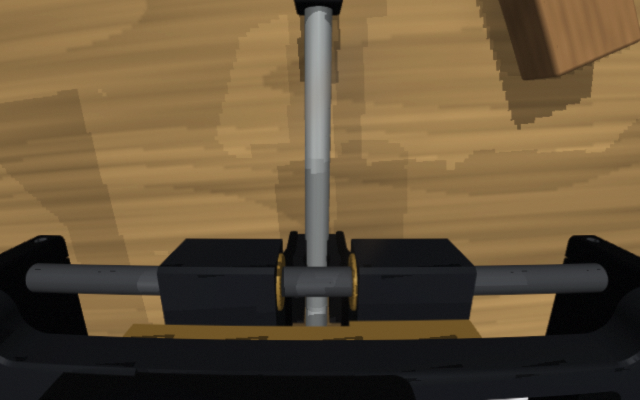

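```bash
python3 -m crank '0 0 0 0 0 -0.9 1; 0 0 0 0 0 -0.9 1; 0 0 0 0 0 -0.9 1; 0 0 0 0 0 -0.9 1'; python3 plan.py 0.616 -0.17 0.16 7
```

```text
time: 35.1
position: [0.4791, -0.411, 0.163]
tool_rot: [0.033, 0.999, 0.002, -0.001]
ft_force: [0.4, -0.0, -2.2]
grip_width: 0.0104
t 35.1 p [ 0.4791 -0.411   0.163 ] q [-0.89  0.61  1.47  0.    1.07 -2.39] F [ 0.4 -0.  -2.2] w 0.0104
tool x [-0.998  0.066  0.003] y [0.066 0.998 0.004] z [-0.003  0.004 -1.   ]
yaw now 86.2 d world mm [136.9 241.   -3. ] n 16
0.00 -0.00 0.99 -0.19 0.39 0.01 G; 0.00 -0.00 0.99 -0.15 0.40 0.01 G; 0.00 -0.00 0.99 -0.12 0.42 0.01 G; 0.00 -0.00 0.99 -0.08 0.43 0.01 G; 0.00 -0.00 0.99 -0.05 0.43 0.01 G
0.00 -0.00 0.99 -0.01 0.43 0.01 G; 0.00 -0.00 0.99 0.03 0.43 0.01 G; 0.00 -0.00 0.99 0.07 0.43 0.01 G; 0.00 -0.00 0.99 0.10 0.42 0.01 G; 0.00 -0.00 0.99 0.14 0.41 0.01 G
0.00 -0.00 0.99 0.17 0.40 0.01 G; 0.00 -0.00 0.99 0.21 0.38 0.01 G; 0.00 -0.00 0.99 0.24 0.36 0.01 G; 0.00 -0.00 0.99 0.27 0.34 0.00 G; 0.00 -0.00 0.99 0.30 0.31 0.00 G
0.00 -0.00 0.99 0.32 0.29 0.00 G;
```

```bash
python3 -m crank '0 0 1 -0.19 0.39 0 1; 0 0 1 -0.15 0.4 0 1; 0 0 1 -0.12 0.42 0 1; 0 0 1 -0.08 0.43 0 1; 0 0 1 -0.05 0.43 0 1'; python3 -m crank '0 0 1 0 0.43 0 1; 0 0 1 0.03 0.43 0 1; 0 0 1 0.07 0.43 0 1; 0 0 1 0.1 0.42 0 1; 0 0 1 0.14 0.41 0 1';  python3 plan.py 0.616 -0.17 0.16 7
```

```text
time: 35.72
position: [0.5242, -0.3367, 0.1698]
tool_rot: [0.257, 0.966, -0.002, 0.003]
ft_force: [0.2, -0.8, -1.4]
grip_width: 0.0109
time: 36.35
position: [0.5686, -0.2589, 0.1711]
tool_rot: [0.466, 0.885, -0.001, 0.002]
ft_force: [0.4, -0.7, -2.5]
grip_width: 0.0106
t 36.35 p [ 0.5686 -0.2589  0.1711] q [-0.61  0.58  1.49 -0.    1.07 -1.2 ] F [ 0.4 -0.7 -2.5] w 0.0106
tool x [-0.565  0.825 -0.005] y [0.825 0.565 0.001] z [ 0.003 -0.004 -1.   ]
yaw now 34.4 d world mm [ 47.4  88.9 -11.1] n 6
0.00 0.01 0.91 0.19 0.37 0.05 G; 0.00 0.01 0.91 0.22 0.36 0.05 G; 0.00 0.01 0.91 0.25 0.34 0.05 G; 0.00 0.01 0.91 0.28 0.32 0.05 G; 0.00 0.01 0.91 0.30 0.29 0.05 G
0.00 0.01 0.91 0.32 0.27 0.05 G;
```

```bash
python3 -m crank '0 0 0.95 0.19 0.37 0 1; 0 0 0.95 0.22 0.36 0 1; 0 0 0.95 0.25 0.34 0 1; 0 0 0.95 0.28 0.32 0 1; 0 0 0.9 0.3 0.29 0 1'; python3 -m crank '0 0 0.9 0.3 0.27 0.1 1; 0 0 0 0 0 0 1';  python3 plan.py 0.6215 -0.167 0.12 7
python3 - <<'E'
from h import *
c=viewer.camera("wrist"); save(c,"w15")
c=viewer.camera("scene"); cv2.imwrite("pics/s15.png",cv2.cvtColor(cv2.resize(c["img"][150:260,180:340],None,fx=5,fy=5,interpolation=cv2.INTER_CUBIC),cv2.COLOR_RGB2BGR))
E
```

```text
time: 36.98
position: [0.6091, -0.1818, 0.1722]
tool_rot: [0.642, 0.767, -0.001, 0.002]
ft_force: [0.4, 0.6, -1.7]
grip_width: 0.0105
time: 37.22
position: [0.6177, -0.1663, 0.1686]
tool_rot: [0.672, 0.741, -0.001, 0.002]
ft_force: [0.4, -0.4, -1.7]
grip_width: 0.01
t 37.23 p [ 0.6177 -0.1663  0.1686] q [-0.44  0.61  1.45 -0.    1.08 -0.53] F [ 0.4 -0.4 -1.7] w 0.01
tool x [-0.098  0.995 -0.004] y [0.995 0.098 0.002] z [ 0.002 -0.004 -1.   ]
yaw now 5.6 d world mm [  3.8  -0.7 -48.6] n 2
0.01 0.02 -0.14 -0.01 0.05 0.61 G; 0.01 0.02 -0.14 -0.01 0.05 0.61 G;
```

View pics/w15.png

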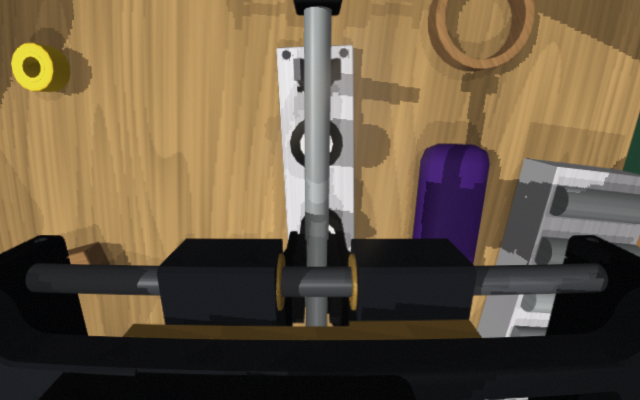

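View pics/s15.png

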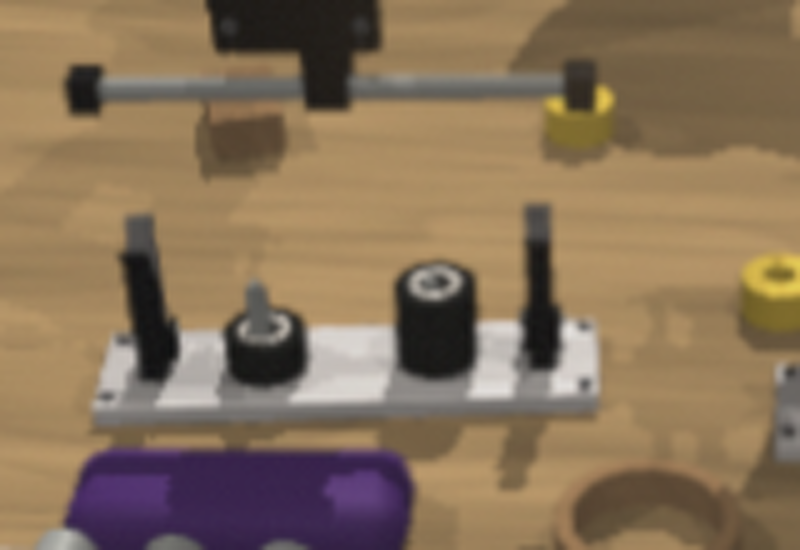

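The rod is held level over cassette N. The base corners are at (277,49) and (353,46) in the wrist view, with the edges running down to (288,238) and (354,240).

```bash
python3 - <<'E'
from h import *
o=st()
c=viewer.camera("wrist"); P=[ray(c,p,.012) for p in ((277,49),(353,46),(288,238),(354,240))]
for p in P: print(np.round(p,4))
for a,b in ((0,2),(1,3)): d=P[a]-P[b]; print("edge yaw",np.degrees(np.arctan2(-d[0],d[1])))
d=P[1]-P[0]; print(np.degrees(np.arctan2(d[1],d[0])),np.linalg.norm(d))
z=o["position"][2]+.006
a=ray(c,(318,9),z+.006); b=ray(c,(317,240),z+.006); print(a,b,np.degrees(np.arctan2(-(a-b)[0],(a-b)[1])))
Rm=R.from_quat(o["tool_rot"]).as_matrix(); print("block inner dist along tool x",(a-np.array(o["position"]))@Rm[:,0], "lateral",(a-np.array(o["position"]))@Rm[:,1])
s=viewer.camera("scene")
for p in ((101,88),(563,84)): print(np.round(ray(s,(p[0]/5+180,p[1]/5+150),z),4))
E
```

```text
t 37.33 p [ 0.6176 -0.1677  0.1689] q [-0.44  0.61  1.45 -0.    1.08 -0.53] F [ 0.7 -0.4 -1.9] w 0.0104
tool x [-0.097  0.995 -0.005] y [0.995 0.097 0.002] z [ 0.003 -0.005 -1.   ]
[ 0.5713 -0.0472  0.012 ]
[ 0.6392 -0.038   0.012 ]
[ 0.5949 -0.2288  0.012 ]
[ 0.6638 -0.2245  0.012 ]
edge yaw 7.4064761043561385
edge yaw 7.498622053425942
7.693590372775138 0.0685997389580931
[ 0.60793219 -0.0548564   0.18094539] [ 0.61749202 -0.15691945  0.18094539] 5.351049914850415
block inner dist along tool x 0.11314876037680001 lateral 0.0013723425207543927
[ 0.6234 -0.2798  0.1749]
[ 0.6021 -0.0524  0.1749]
```

```bash
python3 -m crank '0 0.05 -0.3 -0.01 0.08 0.5 1; 0 0 0 0 0 0.5 1; 0 0 0 0 0 0.3 1'; python3 plan.py 0.6207 -0.167 0.11 7.3
python3 - <<'E'
from h import *
c=viewer.camera("wrist"); save(c,"w16")
c=viewer.camera("scene"); cv2.imwrite("pics/s16.png",cv2.cvtColor(cv2.resize(c["img"][150:260,180:340],None,fx=5,fy=5,interpolation=cv2.INTER_CUBIC),cv2.COLOR_RGB2BGR))
E
```

```text
time: 37.8
position: [0.6212, -0.1705, 0.1147]
tool_rot: [0.662, 0.749, 0.001, 0.002]
ft_force: [-0.2, -0.2, -2.6]
grip_width: 0.0105
t 37.8 p [ 0.6212 -0.1705  0.1147] q [-0.44  0.68  1.48  0.    0.98 -0.57] F [-0.2 -0.2 -2.6] w 0.0105
tool x [-0.123  0.992 -0.001] y [0.992 0.123 0.004] z [ 0.004 -0.001 -1.   ]
yaw now 7.1 d world mm [-0.5  3.5 -4.7] n 1
0.05 0.02 -0.04 0.09 -0.00 0.12 G;
```

View pics/w16.png

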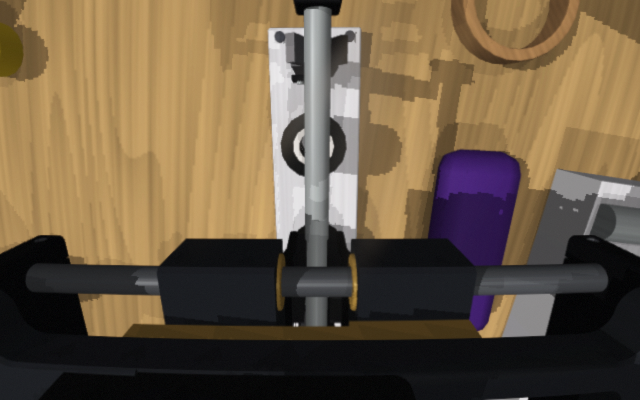

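View pics/s16.png

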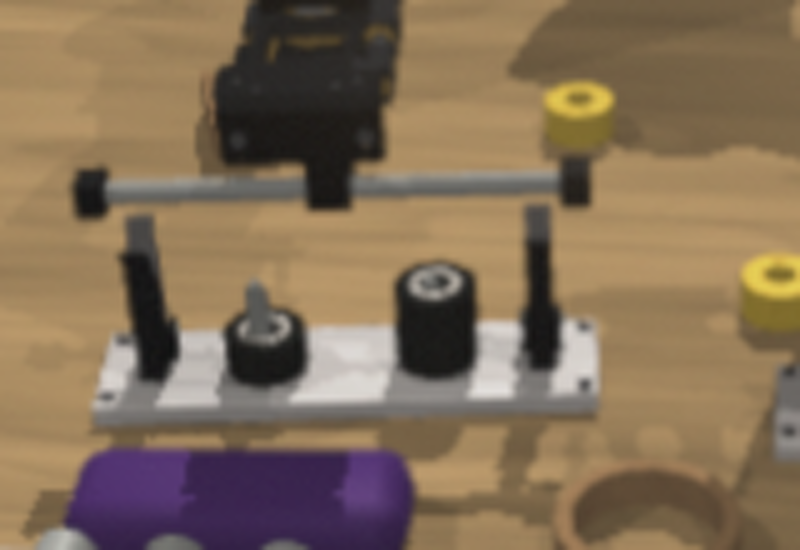

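```bash
python3 -m crank '0.05 0 0 0.07 0 0.3 1; 0 0 0 0 0 0.15 1' 60; python3 plan.py 0.6207 -0.168 0.067 7.3
```

```text
time: 38.15
position: [0.6208, -0.1676, 0.0958]
tool_rot: [0.662, 0.749, -0.001, 0.0]
ft_force: [0.2, -0.2, -1.5]
grip_width: 0.0104
t 38.15 p [ 0.6208 -0.1676  0.0958] q [-0.44  0.71  1.49 -0.    0.95 -0.56] F [ 0.2 -0.2 -1.5] w 0.0104
tool x [-0.123  0.992 -0.001] y [ 0.992  0.123 -0.001] z [-0.001 -0.001 -1.   ]
yaw now 7.1 d world mm [ -0.1  -0.4 -28.8] n 1
-0.01 0.01 -0.04 -0.01 -0.00 0.72 G;
```

```bash
python3 -m crank '0 0 0 0 0 0.2 1; 0 0 0 0 0 0.2 1' 60; python3 plan.py 0.6207 -0.168 0.067 7.3
```

```text
time: 38.4
position: [0.6234, -0.1681, 0.0805]
tool_rot: [0.662, 0.75, 0.001, 0.003]
ft_force: [3.7, 1.5, 6.3]
grip_width: 0.0102
t 38.4 p [ 0.6234 -0.1681  0.0805] q [-0.44  0.73  1.49 -0.    0.92 -0.56] F [3.7 1.5 6.3] w 0.0102
tool x [-0.124  0.992 -0.004] y [0.992 0.124 0.005] z [ 0.005 -0.003 -1.   ]
yaw now 7.1 d world mm [ -2.7   0.1 -13.5] n 1
0.05 0.04 -0.04 0.01 -0.07 0.34 G;
```

```bash
python3 -m crank '0 0 0 0 0 0.2 1; 0 0 0 0 0 0.2 1' 60; python3 plan.py 0.6207 -0.168 0.067 7.3
```

```text
time: 38.65
position: [0.6218, -0.1684, 0.0689]
tool_rot: [0.661, 0.75, -0.001, 0.002]
ft_force: [-1.8, 0.0, -0.1]
grip_width: 0.01
t 38.65 p [ 0.6218 -0.1684  0.0689] q [-0.44  0.74  1.5  -0.    0.9  -0.56] F [-1.8  0.  -0.1] w 0.01
tool x [-0.125  0.992 -0.004] y [0.992 0.125 0.001] z [ 0.001 -0.004 -1.   ]
yaw now 7.2 d world mm [-1.1  0.4 -1.9] n 1
0.01 0.05 -0.02 0.01 -0.02 0.05 G;
```

```bash
python3 -m crank '0 0 0 0 0 0.15 1; 0 0 0 0 0 0.15 1' 60; python3 plan.py 0.6207 -0.168 0.067 7.3
```

```text
time: 38.9
position: [0.6219, -0.1686, 0.0663]
tool_rot: [0.661, 0.751, -0.001, 0.002]
ft_force: [-12.3, 5.6, 42.7]
grip_width: 0.0104
t 38.9 p [ 0.6219 -0.1686  0.0663] q [-0.44  0.75  1.5  -0.01  0.89 -0.56] F [-12.3   5.6  42.7] w 0.0104
tool x [-0.127  0.992 -0.005] y [0.992 0.127 0.001] z [ 0.002 -0.005 -1.   ]
yaw now 7.3 d world mm [-1.2  0.6  0.7] n 1
0.01 0.06 -0.00 0.02 -0.03 -0.02 G;
```

Bottomed out at the expected height (TCP 0.066). I'll ease off, release and look.

```bash
python3 -m crank '0 0 0 0 0 -0.04 0.5; 0 0 0 0 0 0 0.2; 0 0 0 0 0 0 0; 0 0 0 0 0 0 0; 0 0 0 0 0 -0.8 0' 20; python3 -m crank '0 0 0 0 0 -1 -0.5; 0 0 0 0 0 -1 -0.5; 0 0 0 0 -1 0 -0.5; 0 0 0 0 -1 0 -1; 0 0 0 0 -1 0 -1'; python3 - <<'E'
from h import *
st()
c=viewer.camera("wrist"); save(c,"w17")
c=viewer.camera("scene"); cv2.imwrite("pics/s17.png",cv2.cvtColor(cv2.resize(c["img"][150:260,180:340],None,fx=5,fy=5,interpolation=cv2.INTER_CUBIC),cv2.COLOR_RGB2BGR))
c=viewer.camera("side"); cv2.imwrite("pics/si17.png",cv2.cvtColor(cv2.resize(c["img"][170:300,320:450],None,fx=4.6,fy=4.6,interpolation=cv2.INTER_CUBIC),cv2.COLOR_RGB2BGR))
E
```

```text
time: 39.52
position: [0.6203, -0.1678, 0.0976]
tool_rot: [0.661, 0.75, -0.002, 0.0]
ft_force: [-0.3, -0.1, 0.5]
grip_width: 0.0428
time: 40.15
position: [0.503, -0.1842, 0.1798]
tool_rot: [0.66, 0.751, -0.001, 0.003]
ft_force: [-0.2, -0.7, -0.7]
grip_width: 0.0778
t 40.15 p [ 0.503  -0.1842  0.1798] q [-0.56  0.46  1.7  -0.    0.97 -0.68] F [-0.2 -0.7 -0.7] w 0.0778
tool x [-0.129  0.992 -0.006] y [0.992 0.129 0.002] z [ 0.003 -0.006 -1.   ]
```

View pics/s17.png

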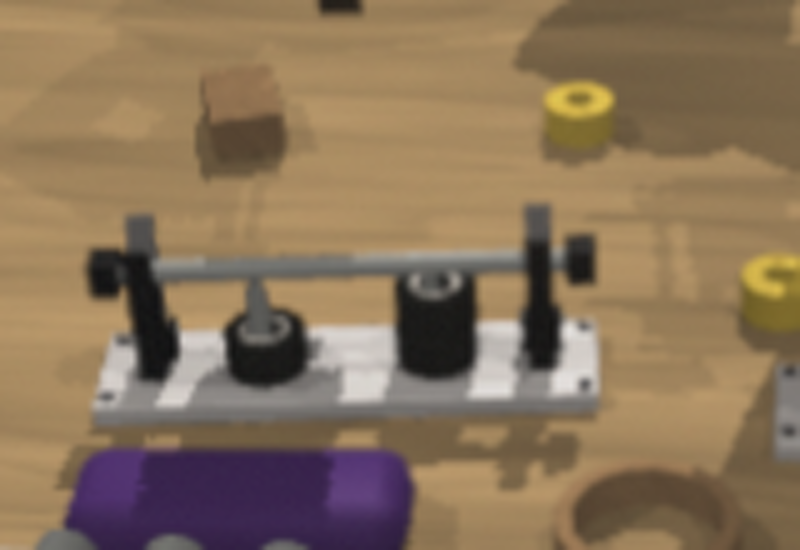

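View pics/si17.png

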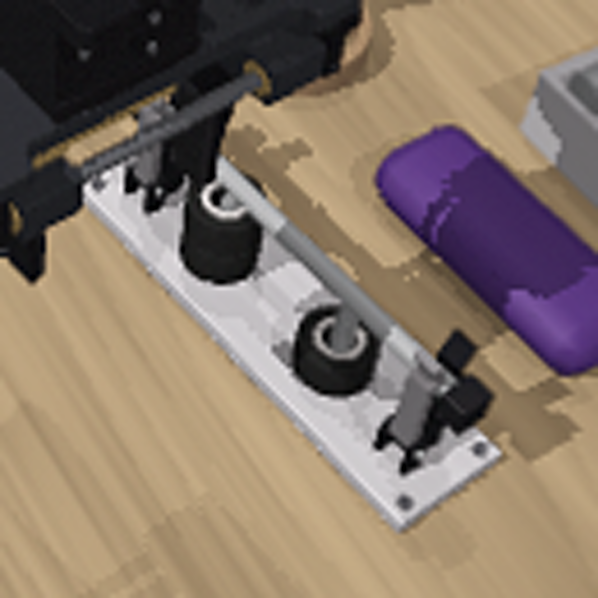

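View pics/w17.png

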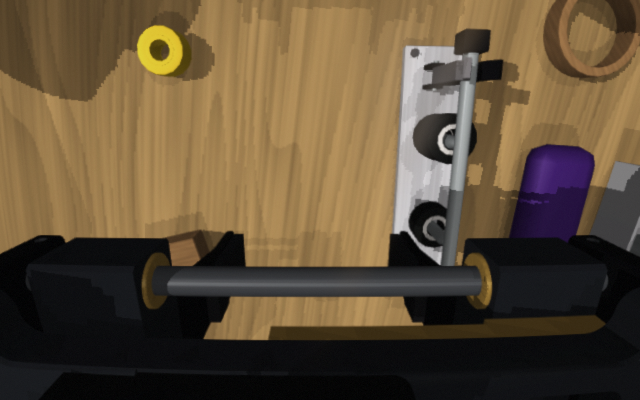

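The rod is in both clips of cassette N, with blocks outside at crop (104,273) and (580,258). I'll check the heights against the model.

```bash
python3 - <<'E'
from h import *
s=viewer.camera("scene"); w=viewer.camera("side")
a=np.radians(7.2)
for z in (.073,.08,.085):
  for t in (-.122,.122):
    P=np.array([.6212-np.sin(a)*t,-.1675+np.cos(a)*t,z]); print(z,t,(pix(s,P)-[180,150])*5,(pix(w,P)-[320,170])*4.6)
E
python3 plan.py 0.476 0.4 0.17 91.5
```

```text
0.073 -0.122 [103.50904378 274.57074423] [459.92179508 403.42550775]
0.073 0.122 [578.54003894 262.45176687] [141.2306426   90.70233266]
0.08 -0.122 [101.67905443 263.1135346 ] [463.00292684 395.35695502]
0.08 0.122 [578.24514146 251.00052641] [142.05962408  82.01080075]
0.085 -0.122 [100.36657094 254.88430987] [465.22842605 389.52778587]
0.085 0.122 [578.03367637 242.77560248] [142.65738073  75.74233998]
t 40.4 p [ 0.5047 -0.1844  0.18  ] q [-0.56  0.47  1.7  -0.    0.97 -0.68] F [-0.5  0.7 -0.1] w 0.086
tool x [-0.128  0.992 -0.007] y [0.992 0.128 0.003] z [ 0.003 -0.006 -1.   ]
yaw now 7.4 d world mm [-28.7 584.4 -10. ] n 17
-0.00 0.00 -0.99 0.86 0.07 0.01 G; -0.00 0.00 -0.99 0.85 0.14 0.01 G; -0.00 0.00 -0.99 0.83 0.21 0.01 G; -0.00 0.00 -0.99 0.81 0.29 0.01 G; -0.00 0.00 -0.99 0.78 0.35 0.01 G
-0.00 0.00 -0.99 0.75 0.42 0.01 G; -0.00 0.00 -0.99 0.71 0.48 0.01 G; -0.00 0.00 -0.99 0.67 0.54 0.01 G; -0.00 0.00 -0.99 0.62 0.60 0.01 G; -0.00 0.00 -0.99 0.56 0.65 0.01 G
-0.00 0.00 -0.99 0.51 0.70 0.01 G; -0.00 0.00 -0.99 0.44 0.74 0.01 G; -0.00 0.00 -0.99 0.38 0.77 0.01 G; -0.00 0.00 -0.99 0.31 0.80 0.01 G; -0.00 0.00 -0.99 0.24 0.83 0.01 G
-0.00 0.00 -0.99 0.17 0.84 0.01 G; -0.00 0.00 -0.99 0.09 0.86 0.01 G;
```

```bash
python3 -m crank '0 0 -1 0.86 0.07 0 -1; 0 0 -1 0.85 0.14 0 -1; 0 0 -1 0.83 0.21 0 -1; 0 0 -1 0.81 0.29 0 -1; 0 0 -1 0.78 0.35 0 -1'; python3 -m crank '0 0 -1 0.75 0.42 0 -1; 0 0 -1 0.71 0.48 0 -1; 0 0 -1 0.67 0.54 0 -1; 0 0 -1 0.62 0.6 0 -1; 0 0 -1 0.56 0.65 0 -1'; python3 -m crank '0 0 -1 0.5 0.7 0 -1; 0 0 -1 0.44 0.74 0 -1; 0 0 -1 0.38 0.77 0 -1; 0 0 -1 0.31 0.8 0 -1; 0 0 -1 0.24 0.8 0 -1'; python3 plan.py 0.476 0.4 0.17 91.5
```

```text
time: 41.02
position: [0.5047, -0.0113, 0.1781]
tool_rot: [0.477, 0.879, -0.001, 0.008]
ft_force: [1.0, -0.0, -0.8]
grip_width: 0.0869
time: 41.65
position: [0.4994, 0.1691, 0.1758]
tool_rot: [0.266, 0.964, -0.001, 0.012]
ft_force: [0.1, -0.6, -0.4]
grip_width: 0.0869
time: 42.28
position: [0.4879, 0.3513, 0.173]
tool_rot: [0.041, 0.999, -0.002, 0.015]
ft_force: [0.0, 0.1, 0.2]
grip_width: 0.0872
t 42.27 p [0.4879 0.3513 0.173 ] q [ 0.45  0.55  1.56 -0.02  1.01 -1.03] F [0.  0.1 0.2] w 0.0872
tool x [-0.996  0.082 -0.029] y [ 0.082  0.997 -0.003] z [ 0.029 -0.005 -1.   ]
yaw now 85.3 d world mm [-11.9  48.7  -3. ] n 2
-0.03 0.17 -0.62 0.20 0.59 0.03 G; -0.03 0.17 -0.62 0.17 0.60 0.03 G;
```

```bash
python3 -m crank '-0.05 0.33 -0.7 0.2 0.58 0 -1; 0 0 -0.6 0.15 0.58 0 -1; 0 0 0 0 0 0 -1'; python3 - <<'E'
from h import *
st()
c=viewer.camera("wrist"); save(c,"w18")
for d in spotter.boxes_of("rod_1_mid",c): w=world(c,d["at"]); print(round(d["score"],2),np.round(w,3),np.round(pix(c,w)))
c=viewer.camera("scene"); cv2.imwrite("pics/s18.png",cv2.cvtColor(cv2.resize(c["img"][150:260,180:480],None,fx=2.6,fy=2.6,interpolation=cv2.INTER_CUBIC),cv2.COLOR_RGB2BGR))
E
```

```text
time: 42.65
position: [0.4775, 0.4065, 0.1715]
tool_rot: [-0.021, 1.0, 0.002, 0.001]
ft_force: [0.5, 0.3, 0.4]
grip_width: 0.0867
t 42.65 p [0.4775 0.4065 0.1715] q [ 0.53  0.59  1.48  0.    1.07 -1.09] F [0.5 0.3 0.4] w 0.0867
tool x [-0.999 -0.042 -0.003] y [-0.042  0.999  0.003] z [ 0.003  0.003 -1.   ]
0.95 [0.431 0.403 0.016] [314. 136.]
0.68 [0.619 0.295 0.059] [198. 328.]
0.36 [0.635 0.303 0.012] [220. 314.]
```

View pics/w18.png

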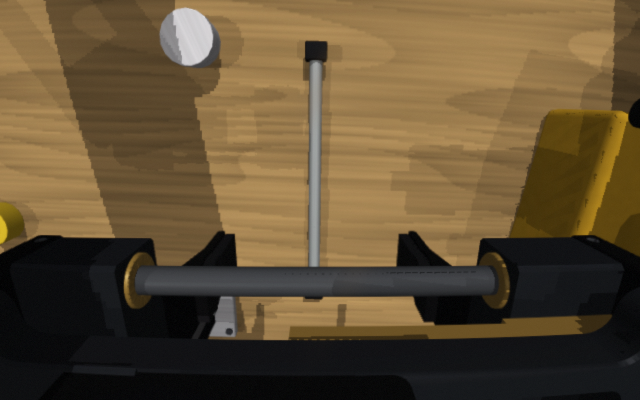

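View pics/s18.png

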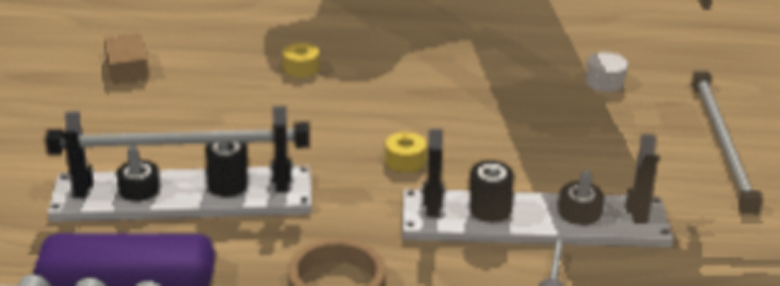

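Rod 2: blocks at (316,41) and (313,299) in the wrist view, undisturbed.

```bash
python3 - <<'E'
from h import *
c=viewer.camera("wrist"); 
a=ray(c,(316,41),.02); b=ray(c,(313,300),.02)
print(a,b,(a+b)/2,np.linalg.norm(a-b)); print(np.degrees(np.arctan2(b[1]-a[1],b[0]-a[0])))
m=a+ (b-a)/np.linalg.norm(b-a)*.13; print(m)
a2=ray(c,(316,62),.016); print(a2+ (b-a)/np.linalg.norm(b-a)*.114)
E
python3 plan.py 0.477 0.4015 0.004 91.5
```

```text
[0.34733582 0.39823705 0.02      ] [0.60685813 0.40499969 0.02      ] [0.47709697 0.40161837 0.02      ] 0.2596104097534619
1.4926774630430732
[0.4772917  0.40162345 0.02      ]
[0.47843073 0.40187571 0.016     ]
t 42.85 p [0.4776 0.4034 0.1717] q [ 0.52  0.59  1.48  0.    1.07 -1.09] F [ 0.3 -0.5 -0.3] w 0.087
tool x [-0.999 -0.038 -0.002] y [-0.038  0.999  0.002] z [ 0.002  0.002 -1.   ]
yaw now 92.2 d world mm [  -0.6   -1.9 -167.7] n 5
0.00 0.00 0.03 0.00 -0.01 0.84 G; 0.00 0.00 0.03 0.00 -0.01 0.84 G; 0.00 0.00 0.03 0.00 -0.01 0.84 G; 0.00 0.00 0.03 0.00 -0.01 0.84 G; 0.00 0.00 0.03 0.00 -0.01 0.84 G
```

```bash
python3 -m crank '0 0 0.1 0 -0.01 0.85 -0.5; 0 0 0 0 -0.01 0.85 -0.5; 0 0 0 0 -0.01 0.85 -0.5; 0 0 0 0 -0.01 0.85 -0.5; 0 0 0 0 0 0.6 -0.4'; python3 plan.py 0.4775 0.4016 0.004 91.5
```

```text
time: 43.48
position: [0.4843, 0.399, 0.0114]
tool_rot: [-0.01, 1.0, 0.003, 0.005]
ft_force: [-0.0, 0.2, 0.5]
grip_width: 0.063
t 43.48 p [0.4843 0.399  0.0114] q [ 0.51  0.81  1.57 -0.    0.75 -1.08] F [-0.   0.2  0.5] w 0.063
tool x [-1.    -0.021 -0.01 ] y [-0.021  1.     0.005] z [ 0.01   0.005 -1.   ]
yaw now 91.2 d world mm [-6.8  2.6 -7.4] n 1
0.06 0.12 -0.06 0.17 0.07 0.18 G;
```

```bash
python3 -m crank '0.06 0.12 0 0.17 0.07 0.18 0.3; 0 0 0 0 0 0 1; 0 0 0 0 0 0 1; 0 0 0 0 0 0 1; 0 0 0 0 0 0 1' 60;python3 plan.py 0.4775 0.4016 0.004 91.5
```

```text
time: 44.1
position: [0.4789, 0.4007, 0.0057]
tool_rot: [-0.009, 1.0, 0.0, 0.0]
ft_force: [-0.1, 1.1, -0.1]
grip_width: 0.019
t 44.1 p [0.4789 0.4007 0.0057] q [ 0.52  0.82  1.57 -0.    0.75 -1.07] F [-0.1  1.1 -0.1] w 0.019
tool x [-1.    -0.018 -0.001] y [-0.018  1.     0.   ] z [ 0.001  0.    -1.   ]
yaw now 91.0 d world mm [-1.4  0.9 -1.7] n 1
0.00 0.01 -0.10 0.03 0.02 0.04 G;
```

```bash
python3 -m crank '0 0 -0.1 0.03 0.02 0.04 1; 0 0 0 0 0 0 1; 0 0 0 0 0 0 1; 0 0 0 0 0 0 1' 60;python3 -m crank '0 0 0 0 0 -0.5 1; 0 0 0 0 0 -0.9 1; 0 0 0 0 0 -1 1; 0 0 0 0 0 -1 1; 0 0 0 0 0 -1 1' 60; python3 plan.py 0.63 0.185 0.17 2.5
```

```text
time: 44.6
position: [0.4787, 0.4022, 0.0054]
tool_rot: [-0.014, 1.0, 0.001, 0.002]
ft_force: [0.0, 0.1, 0.4]
grip_width: 0.0102
time: 45.22
position: [0.4742, 0.3997, 0.1852]
tool_rot: [-0.014, 1.0, -0.002, -0.004]
ft_force: [0.7, 0.7, -2.2]
grip_width: 0.0103
t 45.23 p [0.4742 0.3997 0.1852] q [ 0.52  0.57  1.48 -0.    1.11 -1.08] F [ 0.7  0.7 -2.2] w 0.0103
tool x [-1.    -0.028  0.007] y [-0.028  1.    -0.004] z [-0.007 -0.004 -1.   ]
yaw now 91.6 d world mm [ 155.8 -214.7  -15.2] n 18
-0.01 -0.00 0.99 -0.21 -0.30 0.02 G; -0.01 -0.00 0.99 -0.23 -0.28 0.02 G; -0.01 -0.00 0.99 -0.26 -0.26 0.02 G; -0.01 -0.00 0.99 -0.28 -0.24 0.02 G; -0.01 -0.00 0.99 -0.30 -0.22 0.02 G
-0.01 -0.00 0.99 -0.32 -0.19 0.02 G; -0.01 -0.00 0.99 -0.33 -0.16 0.02 G; -0.01 -0.00 0.99 -0.34 -0.13 0.02 G; -0.01 -0.00 0.99 -0.35 -0.10 0.02 G; -0.01 -0.00 0.99 -0.36 -0.07 0.02 G
-0.01 -0.00 0.99 -0.37 -0.04 0.02 G; -0.01 -0.00 0.99 -0.37 -0.01 0.02 G; -0.01 -0.00 0.99 -0.37 0.02 0.02 G; -0.01 -0.00 0.99 -0.36 0.06 0.02 G; -0.01 -0.00 0.99 -0.36 0.09 0.02 G
-0.01 -0.00 0.99 -0.35 0.12 0.02 G; -0.01 -0.00 0.99 -0.34 0.15 0.02 G; -0.01 -0.00 0.99 -0.32 0.18 0.02 G;
```

```bash
python3 -m crank '0 0 1 -0.21 -0.3 0 1; 0 0 1 -0.23 -0.28 0 1; 0 0 1 -0.26 -0.26 0 1; 0 0 1 -0.28 -0.24 0 1; 0 0 1 -0.3 -0.22 0 1'; python3 -m crank '0 0 1 -0.32 -0.19 0 1; 0 0 1 -0.33 -0.16 0 1; 0 0 1 -0.34 -0.13 0 1; 0 0 1 -0.35 -0.1 0 1; 0 0 1 -0.36 -0.07 0 1';python3 -m crank '0 0 1 -0.37 -0.04 0 1; 0 0 1 -0.37 0 0 1; 0 0 1 -0.37 0.02 0 1; 0 0 1 -0.36 0.06 0 1; 0 0 1 -0.36 0.09 0 1'; python3 plan.py 0.636 0.187 0.17 2.5
```

```text
time: 45.85
position: [0.5174, 0.3402, 0.1958]
tool_rot: [0.208, 0.978, 0.001, 0.001]
ft_force: [-0.2, -0.1, -2.0]
grip_width: 0.0103
time: 46.48
position: [0.5571, 0.2769, 0.2001]
tool_rot: [0.422, 0.907, 0.0, 0.0]
ft_force: [0.5, 0.6, -2.4]
grip_width: 0.0104
time: 47.1
position: [0.596, 0.2129, 0.2044]
tool_rot: [0.614, 0.79, -0.001, -0.001]
ft_force: [-0.5, -0.3, -1.2]
grip_width: 0.0104
t 47.1 p [0.596  0.2129 0.2044] q [ 0.17  0.56  1.43  0.    1.16 -0.08] F [-0.5 -0.3 -1.2] w 0.0104
tool x [-0.247  0.969  0.   ] y [ 0.969  0.247 -0.002] z [-0.002 -0.    -1.   ]
yaw now 14.3 d world mm [ 40.  -25.9 -34.4] n 3
-0.01 -0.00 0.79 -0.29 0.27 0.29 G; -0.01 -0.00 0.79 -0.27 0.29 0.29 G; -0.01 -0.00 0.79 -0.25 0.31 0.29 G;
```

```bash
python3 -m crank '0 0 0.85 -0.29 0.27 0.25 1; 0 0 0.8 -0.27 0.29 0.25 1; 0 0 0.75 -0.25 0.3 0.25 1; 0 0 0 0 0 0 1';  python3 - <<'E'
from h import *
o=st()
c=viewer.camera("wrist"); save(c,"w19")
c=viewer.camera("scene"); cv2.imwrite("pics/s19.png",cv2.cvtColor(cv2.resize(c["img"][150:260,320:480],None,fx=5,fy=5,interpolation=cv2.INTER_CUBIC),cv2.COLOR_RGB2BGR))
E
```

```text
time: 47.6
position: [0.6348, 0.1849, 0.1772]
tool_rot: [0.696, 0.718, -0.001, -0.001]
ft_force: [-0.7, 0.6, -1.6]
grip_width: 0.0103
t 47.6 p [0.6348 0.1849 0.1772] q [ 0.11  0.63  1.38 -0.    1.14  0.08] F [-0.7  0.6 -1.6] w 0.0103
tool x [-0.032  0.999 -0.   ] y [ 0.999  0.032 -0.003] z [-0.003 -0.    -1.   ]
```

View pics/w19.png

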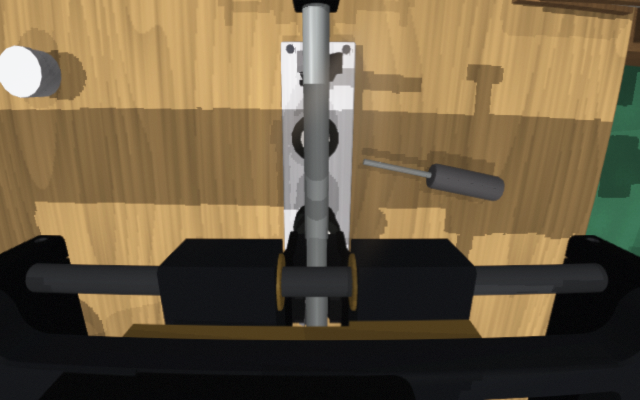

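View pics/s19.png

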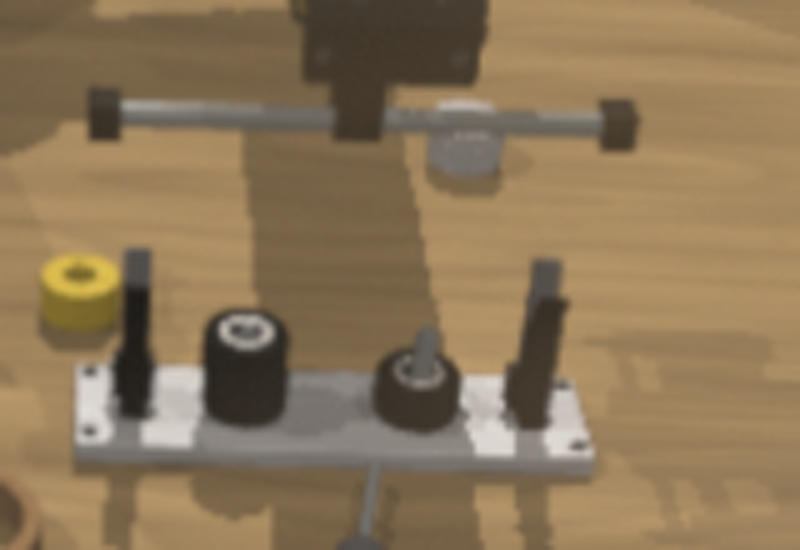

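```bash
python3 - <<'E'
from h import *
o=st()
c=viewer.camera("wrist")
a=c["img"][20:260,260:380]; cv2.imwrite("pics/w19c.png",cv2.cvtColor(cv2.resize(a,None,fx=2.4,fy=2.4,interpolation=cv2.INTER_CUBIC),cv2.COLOR_RGB2BGR))
E
```

```text
t 47.7 p [0.6343 0.1858 0.178 ] q [0.12 0.63 1.38 0.   1.14 0.08] F [-0.5 -0.1 -1.9] w 0.0103
tool x [-0.034  0.999  0.   ] y [ 0.999  0.034 -0.002] z [-0.002  0.    -1.   ]
```

View pics/w19c.png

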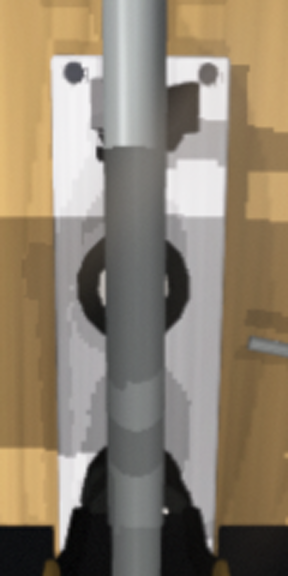

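Corners in the crop: (52,58), (229,58), edges down to (60,540) and (215,540).

```bash
python3 - <<'E'
from h import *
o=st(); f=lambda p:(p[0]/2.4+260,p[1]/2.4+20)
c=viewer.camera("wrist"); P=[ray(c,f(p),.012) for p in ((52,58),(229,58),(60,540),(215,540),(74,71),(208,73))]
for p in P: print(np.round(p,4))
for a,b in ((0,2),(1,3)): d=P[a]-P[b]; print("edge yaw",np.degrees(np.arctan2(-d[0],d[1])))
for a,b in ((0,1),(4,5)): d=P[b]-P[a]; print(np.degrees(np.arctan2(d[1],d[0])),np.linalg.norm(d))
z=o["position"][2]+.006
a=ray(c,(316,9),z+.006); b=ray(c,(317,240),z+.006); print(a,b,np.degrees(np.arctan2(-(a-b)[0],(a-b)[1])))
Rm=R.from_quat(o["tool_rot"]).as_matrix(); print("inner",(a-np.array(o["position"]))@Rm[:,0], "lateral",(a-np.array(o["position"]))@Rm[:,1])
s=viewer.camera("scene")
for p in ((122,112),(598,124)): print(np.round(ray(s,(p[0]/5+320,p[1]/5+150),z),4))
E
```

```text
t 47.75 p [0.6344 0.1861 0.1782] q [0.12 0.62 1.38 0.   1.14 0.08] F [ 0.2  0.3 -1.9] w 0.0103
tool x [-0.034  0.999  0.   ] y [ 0.999  0.034 -0.001] z [-0.001  0.    -1.   ]
[0.5984 0.316  0.012 ]
[0.6668 0.3183 0.012 ]
[0.6035 0.1153 0.012 ]
[0.6733 0.1177 0.012 ]
[0.607  0.3115 0.012 ]
[0.6589 0.3125 0.012 ]
edge yaw 1.4701849047562594
edge yaw 1.854807296915672
1.963345718253238 0.06844681880580686
1.157352544454736 0.051989378753819745
[0.63113759 0.29934482 0.19015881] [0.63510117 0.19672521 0.19015881] 2.211895873482565
inner 0.11330935830154423 lateral 0.0006026353443725113
[0.6371 0.0756 0.1842]
[0.6301 0.3015 0.1842]
```

```bash
python3 -m crank '0 0 0 0.01 0.04 0.6 1; 0 0 0 0 0 0.6 1; 0 0 0 0 0 0.3 1'; python3 plan.py 0.636 0.186 0.11 2
python3 - <<'E'
from h import *
c=viewer.camera("wrist"); save(c,"w20")
c=viewer.camera("scene"); cv2.imwrite("pics/s20.png",cv2.cvtColor(cv2.resize(c["img"][150:260,320:480],None,fx=5,fy=5,interpolation=cv2.INTER_CUBIC),cv2.COLOR_RGB2BGR))
E
```

```text
time: 48.22
position: [0.6369, 0.1886, 0.1204]
tool_rot: [0.694, 0.72, 0.002, 0.001]
ft_force: [-0.6, -0.7, -2.8]
grip_width: 0.0101
t 48.23 p [0.6369 0.1886 0.1204] q [0.12 0.7  1.42 0.   1.02 0.08] F [-0.6 -0.7 -2.8] w 0.0101
tool x [-0.037  0.999  0.001] y [0.999 0.037 0.005] z [ 0.005  0.001 -1.   ]
yaw now 2.1 d world mm [ -0.9  -2.6 -10.4] n 1
0.06 -0.01 0.03 -0.06 -0.03 0.26 G;
```

View pics/w20.png

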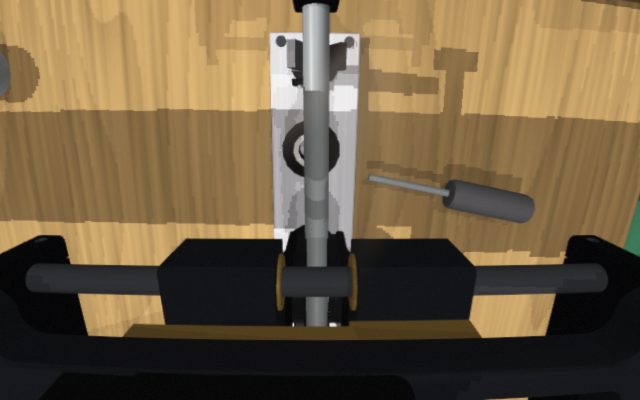

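View pics/s20.png

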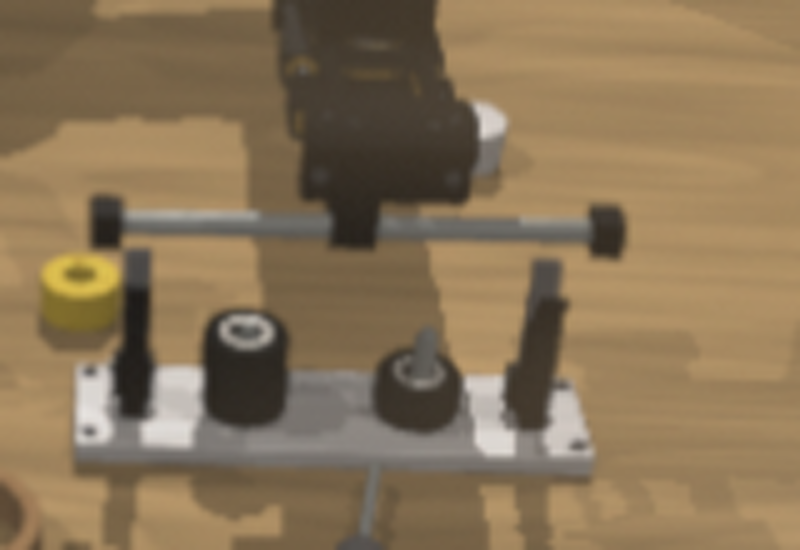

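The rod sits a little too far to +y: the left gap is about 3 px and the right about 20 px. Shifting about -3.5 mm in y.

```bash
python3 -m crank '0.06 0 0 -0.1 -0.03 0.3 1; 0 0 0 0 0 0 1' 60; python3 plan.py 0.636 0.1848 0.096 2
python3 - <<'E'
from h import *
c=viewer.camera("scene"); cv2.imwrite("pics/s21.png",cv2.cvtColor(cv2.resize(c["img"][150:260,320:480],None,fx=5,fy=5,interpolation=cv2.INTER_CUBIC),cv2.COLOR_RGB2BGR))
E
```

```text
time: 48.58
position: [0.6363, 0.1844, 0.1086]
tool_rot: [0.694, 0.72, 0.0, -0.0]
ft_force: [0.4, -0.6, -2.3]
grip_width: 0.0105
t 48.58 p [0.6363 0.1844 0.1086] q [0.11 0.71 1.43 0.   1.01 0.07] F [ 0.4 -0.6 -2.3] w 0.0105
tool x [-0.038  0.999  0.001] y [0.999 0.038 0.   ] z [ 0.     0.001 -1.   ]
yaw now 2.2 d world mm [ -0.3   0.4 -12.6] n 1
0.00 -0.01 0.03 0.01 -0.01 0.32 G;
```

View pics/s21.png

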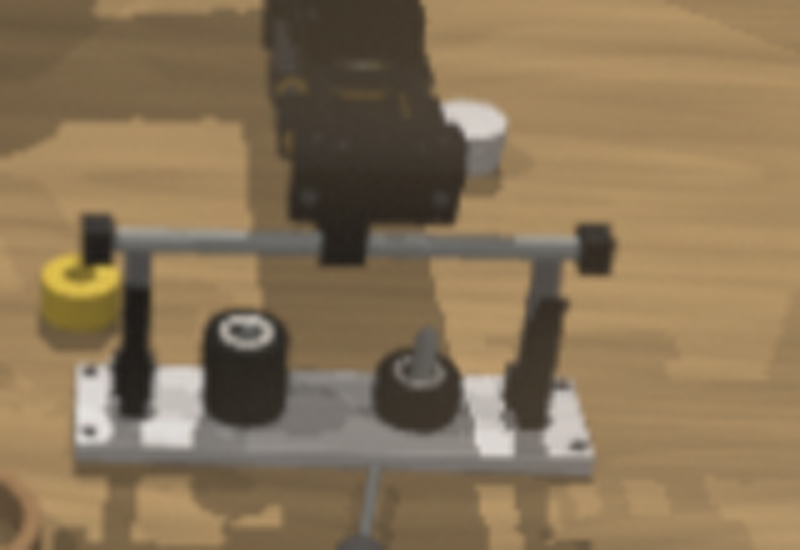

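Centred now, with gaps of about 11 px on each side. Pushing down.

```bash
python3 -m crank '0 0 0 0 -0.01 0.3 1; 0 0 0 0 0 0.2 1' 60; python3 plan.py 0.636 0.1848 0.067 2
```

```text
time: 48.88
position: [0.6381, 0.1848, 0.0901]
tool_rot: [0.694, 0.72, 0.003, 0.002]
ft_force: [0.1, -0.3, -1.8]
grip_width: 0.01
t 48.88 p [0.6381 0.1848 0.0901] q [0.11 0.73 1.44 0.   0.96 0.08] F [ 0.1 -0.3 -1.8] w 0.01
tool x [-0.038  0.999  0.002] y [0.999 0.038 0.006] z [ 0.006  0.002 -1.   ]
yaw now 2.2 d world mm [ -2.1   0.  -23.1] n 1
0.07 -0.02 0.03 0.00 -0.06 0.58 G;
```

```bash
python3 -m crank '0.07 0 0 0 -0.05 0.2 1; 0 0 0 0 0 0.2 1' 60; python3 plan.py 0.636 0.1848 0.067 2
```

```text
time: 49.12
position: [0.6366, 0.1849, 0.0762]
tool_rot: [0.694, 0.72, 0.001, -0.0]
ft_force: [-4.7, 0.1, 7.3]
grip_width: 0.0102
t 49.12 p [0.6366 0.1849 0.0762] q [0.11 0.75 1.44 0.   0.95 0.08] F [-4.7  0.1  7.3] w 0.0102
tool x [-0.037  0.999  0.002] y [0.999 0.037 0.001] z [ 0.001  0.002 -1.   ]
yaw now 2.1 d world mm [-0.6 -0.1 -9.2] n 1
0.01 -0.02 0.03 -0.00 -0.02 0.23 G;
```

```bash
python3 -m crank '0 0 0 0 0 0.2 1; 0 0 0 0 0 0.15 1' 60; python3 plan.py 0.636 0.1848 0.067 2
```

```text
time: 49.38
position: [0.6359, 0.1848, 0.0678]
tool_rot: [0.694, 0.72, 0.0, -0.0]
ft_force: [-11.6, -3.4, 41.6]
grip_width: 0.01
t 49.38 p [0.6359 0.1848 0.0678] q [0.11 0.76 1.45 0.   0.93 0.08] F [-11.6  -3.4  41.6] w 0.01
tool x [-0.037  0.999  0.001] y [ 0.999  0.037 -0.   ] z [-0.     0.001 -1.   ]
yaw now 2.1 d world mm [ 0.1  0.  -0.8] n 1
-0.01 -0.01 0.03 0.00 0.00 0.02 G;
```

Bottomed with the axis at about 0.0724 m, matching the seated height. Releasing and checking.

```bash
python3 -m crank '0 0 0 0 0 -0.04 0.5; 0 0 0 0 0 0 0.2; 0 0 0 0 0 0 0; 0 0 0 0 0 0 0; 0 0 0 0 0 -0.8 0' 20; python3 -m crank '0 0 0 0 0 -1 -0.5; 0 0 0 0 0 -1 -0.5; 0 0 0 0 -1 -0.5 -0.5; 0 0 0 0 -1 -0.5 -1; 0 0 0 0 -1 0 -1'; python3 -m crank '0 0 0 0 -1 -0.5 -1; 0 0 0 0 -1 -0.5 -1; 0 0 0 0 0 0 -1'; python3 - <<'E'
from h import *
st()
c=viewer.camera("wrist"); save(c,"w22")
c=viewer.camera("scene"); cv2.imwrite("pics/s22.png",cv2.cvtColor(cv2.resize(c["img"][185:255,190:445],None,fx=3.1,fy=3.1,interpolation=cv2.INTER_CUBIC),cv2.COLOR_RGB2BGR))
a=c["img"][150:260,320:480];cv2.imwrite("pics/s22b.png",cv2.cvtColor(cv2.resize(a,None,fx=5,fy=5,interpolation=cv2.INTER_CUBIC),cv2.COLOR_RGB2BGR))
t=np.radians(2)
for z in (.073,.08):
  for k in (-.122,.122):
    P=np.array([.636-np.sin(t)*k,.1865+np.cos(t)*k,z]); print(z,k,(pix(c,P)-[320,150])*5)
c=viewer.camera("side"); save(c,"si22"); cv2.imwrite("pics/si22b.png",cv2.cvtColor(cv2.resize(c["img"][90:290,280:440],None,fx=3,fy=3,interpolation=cv2.INTER_CUBIC),cv2.COLOR_RGB2BGR))
E
```

```text
time: 50.0
position: [0.6341, 0.1846, 0.0986]
tool_rot: [0.694, 0.72, -0.002, -0.002]
ft_force: [0.0, 0.6, 0.9]
grip_width: 0.0423
time: 50.62
position: [0.5167, 0.1799, 0.2225]
tool_rot: [0.694, 0.72, 0.0, -0.001]
ft_force: [-0.0, -0.4, -1.0]
grip_width: 0.078
time: 51.0
position: [0.4306, 0.1767, 0.2628]
tool_rot: [0.694, 0.72, -0.001, -0.002]
ft_force: [0.8, -0.3, 0.5]
grip_width: 0.0868
t 51.0 p [0.4306 0.1767 0.2628] q [0.15 0.26 1.76 0.   1.12 0.11] F [ 0.8 -0.3  0.5] w 0.0868
tool x [-0.037  0.999  0.001] y [ 0.999  0.037 -0.004] z [-0.004  0.001 -1.   ]
0.073 -0.122 [ 91.85400888 308.99759855]
0.073 0.122 [579.49624816 320.23409781]
0.08 -0.122 [ 92.26357095 297.34273826]
0.08 0.122 [581.53085654 308.62254823]
```

View pics/s22b.png

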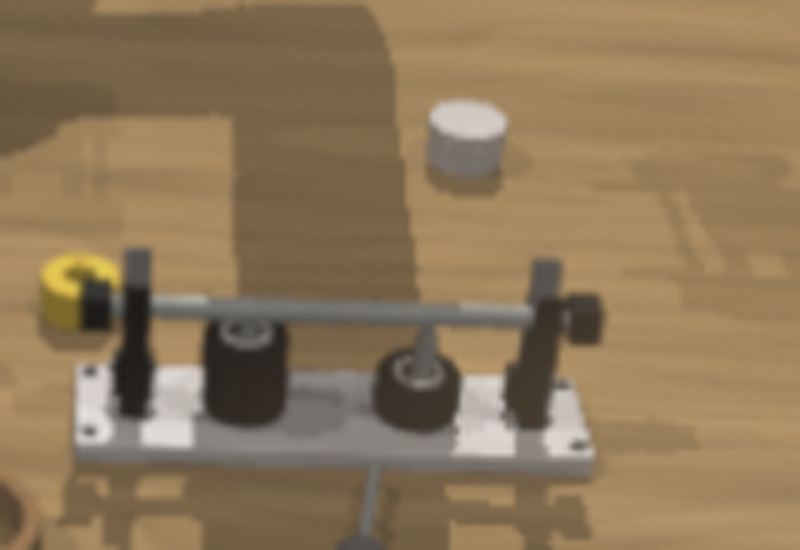

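View pics/si22b.png

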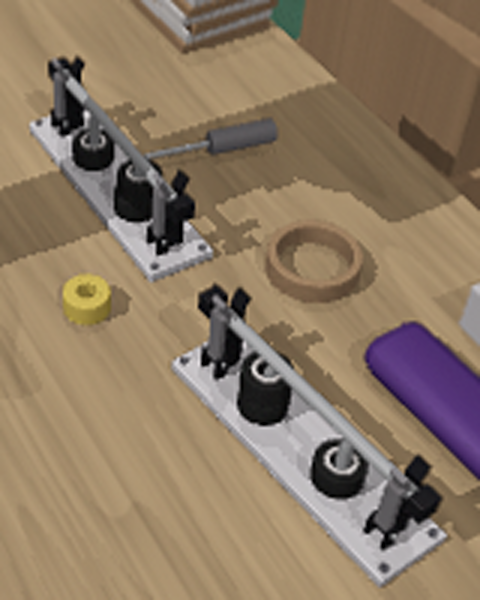

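View pics/w22.png

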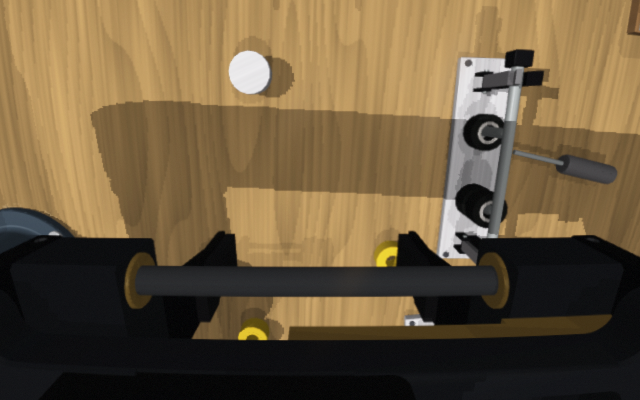

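Both rods are through the clips, blocks outside. The inner ends read 1-2 mm high in the scene view, so I'll take a close wrist look at the two inner clips before handing in.

```bash
python3 -m crank '0 0 0 -0.9 0.7 0.3 -1; 0 0 0 -0.9 0.7 0.5 -1; 0 0 0 -0.9 0.7 0.5 -1; 0 0 0 -0.9 0.5 0.5 -1; 0 0 0 0 0 0.3 -1'; python3 - <<'E'
from h import *
st()
c=viewer.camera("wrist"); save(c,"w23")
cv2.imwrite("pics/w23c.png",cv2.cvtColor(cv2.resize(c["img"][0:240,320:600],None,fx=2.5,fy=2.5,interpolation=cv2.INTER_CUBIC),cv2.COLOR_RGB2BGR))
E
python3 -m crank '0 0 0 -1 0 0 -1; 0 0 0 -1 0 0 -1; 0 0 0 -1 -0.2 0 -1; 0 0 0 -0.9 -0.2 0 -1; 0 0 0 0 0 0 -1'; python3 - <<'E'
from h import *
st()
c=viewer.camera("wrist"); save(c,"w24")
cv2.imwrite("pics/w24c.png",cv2.cvtColor(cv2.resize(c["img"][0:240,320:600],None,fx=2.5,fy=2.5,interpolation=cv2.INTER_CUBIC),cv2.COLOR_RGB2BGR))
E
```

```text
time: 51.78
position: [0.5542, 0.0313, 0.1715]
tool_rot: [0.694, 0.72, 0.001, 0.0]
ft_force: [0.4, 0.2, -0.4]
grip_width: 0.0867
t 51.77 p [0.5542 0.0313 0.1715] q [-0.15  0.5   1.66  0.    0.98 -0.18] F [ 0.4  0.2 -0.4] w 0.0867
tool x [-0.036  0.999  0.001] y [0.999 0.036 0.002] z [ 0.002  0.001 -1.   ]
time: 52.45
position: [0.5416, -0.123, 0.1665]
tool_rot: [0.692, 0.722, -0.001, -0.005]
ft_force: [0.8, -0.3, -0.0]
grip_width: 0.0867
t 52.45 p [ 0.5416 -0.123   0.1665] q [-0.43  0.51  1.66  0.    0.98 -0.47] F [ 0.8 -0.3 -0. ] w 0.0867
tool x [-0.043  0.999  0.007] y [ 0.999  0.043 -0.008] z [-0.008  0.006 -1.   ]
```

View pics/w23c.png

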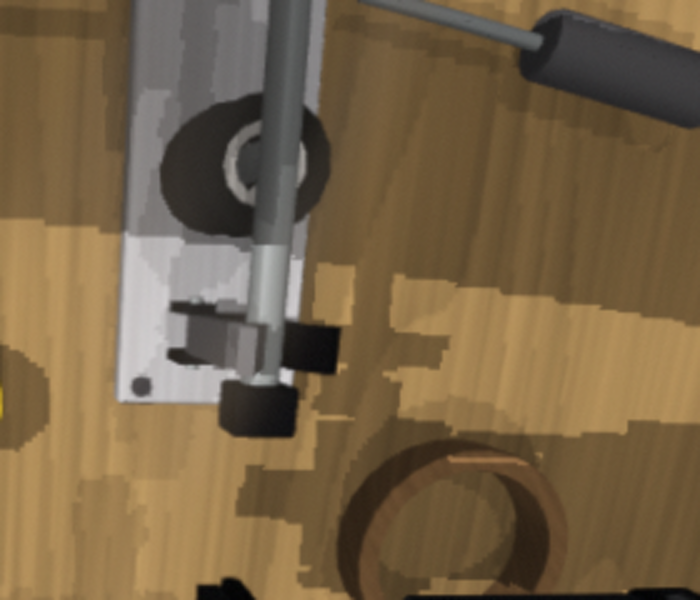

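View pics/w24c.png

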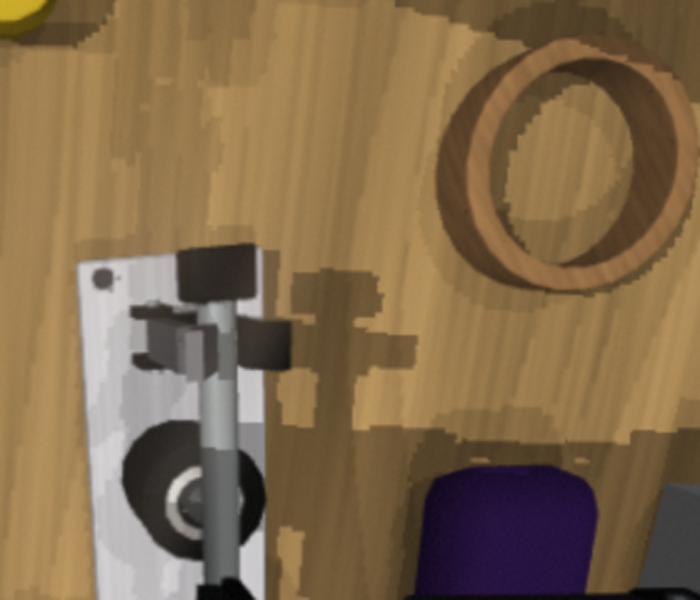

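Close crops: in both pictures the jaw nose reaches over the rod (F at (255,345), N at (205,345)) and the blocks sit outside the clips. One last look at the whole table, then hand in.

```bash
python3 - <<'E'
from h import *
c=viewer.camera("scene"); save(c,"final")
E
```

```text
(no output)
```

View pics/final.png

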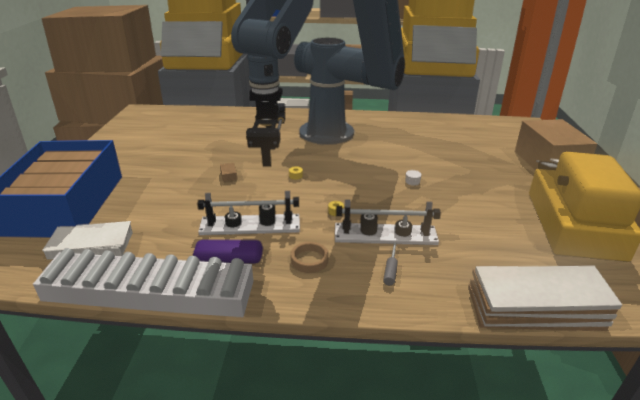

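The final scene picture shows both cassettes loaded and rodded at (250,215) and (387,225). The tin, carton, tape, screwdriver, case and both yellow rings are where they were.

```bash
python3 - <<'E'
from h import *
print(robot.hand_in())
E
```

```text
the job is handed in; nothing more can be done
None
```

The job is handed in at about 52 s of the 210 s allowed: all six loose black rollers are on posts, and each cassette has a rod pushed down into its clips. The hand-in reports no verdict.

- **Rollers:** each cassette has two on one post and one on the other, all lying flat in the pictures. No loose black rollers were left on the table.
- **Rods:** each push met up to about 7 N as the clips opened, then bottomed out at about 42 N on the wrist. The rod axis was then about 72 mm up, against 73 mm for fully seated.
- **Jaws:** close views of the inner clip on each cassette show the jaw closed over the rod with the end block outside the clip. The outer clips were checked only in the wider pictures.
- **Bystanders:** the tin, carton, tape roll, screwdriver, case and both yellow rings looked unmoved.

**Disagreement:** in the scene camera the inner ends of both rods read about 2–3 mm high. I put this down to calibration (good to about 2 mm), because the bottoming height and the close views showed them seated.

I saw no sign of an object being knocked or of the grip slackening during the run.

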